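Post spent ink cartridges down the office collection chute

ROBOT

A 6-joint arm with a two-finger parallel gripper is mounted at the origin on the work surface. World frame = base frame: x ahead of the robot, y to its left, z up, the work surface at z = 0. Lengths are in m, angles in rad, forces in N, time in s.
With the tool pointing down it reaches from about 0.35 to 0.975 m from the base axis. Payload 4.9 kg.
Tool frame: the origin (TCP) lies midway between the tips of the shut fingers; the grasp point (between the pads) lies 19 mm behind it (robot.grip_depth is the distance from the TCP to the grasp point, in m); z points along the fingers, y is the line along which they close (so a half turn about z gives the same grasp; the last joint's range is limited). The gripper opens to 85 mm and grips with 20 to 120 N. Pads are 22 mm wide; open, the fingers measure 114 mm over their backs; the gripper's body (76 mm by 85 mm) begins 54 mm behind the grasp point. The pads swing forward as they close: fully open they stand 13 mm farther back than shut.
Start: joints at [1.167, 0.053, 1.613, -0, 1.476, -0.119], TCP at [0.176, 0.6, 0.231] pointing down, gripper open.
Joint ranges: [-3.01, 3.01], [-1.01, 2.22], [0.06, 2.58], [-1.02, 4.17], [0.09, 2.62], [-3.14, 3.14]. Speed limits (rad/s): [2.57, 2.57, 3.14, 3.14, 3.14, 3.14].

INTERFACE

Orientations are given as a unit quaternion [w, x, y, z].
In Python, from rig import robot gives the robot as it stands. The module is installed in compiled form; this text tells all that it offers.
- The arm moves only by the tool play_rows, never from a script. Its argument "rows" is a list of rows, each a list of 6 numbers: the shift along the tool's x, y, z in mm, then the turn, a rotation vector about the tool's x, y, z in degrees. A call has exactly 5 rows; each row is the pose to reach, as a shift and turn from the pose commanded when the call began, along the tool's axes at that moment; what a row does not reach only later rows make up. A row lasts 1/10 s, in which the tool goes at most 50 mm and 8.59 degrees, less where a joint would pass 70% of its speed; a pose out of reach is approached as far as the arm can. A call with a gripper value outside its range is refused whole. "fingers" is the finger opening in mm, from 0 to 85.4, set as the call begins (left out, the last holds). The fingers move at their own pace and stop on an object; the grip force is fixed at half the most. Time passes only in rows, so rows that repeat a pose let the fingers close, or fill a call up. It gives the time, the measured TCP pose, the force, the opening and the grip force at its end, in the units of the state.
- robot.read_state(): the state, without advancing time (a new reading comes with each control period).
- robot.grab_frame(name): name is "side" or "top"; returns a dict with "pixels" (384x512x3 uint8, red, green, blue), "K" (3x3 intrinsics, pixels), "extrinsics" (4x4, takes a point from camera to world coordinates). Camera axes: x right, y up, looking along -z (the intrinsics and any distortion apply to the point x, -y, -z); pixel columns grow to the right and rows downward; lengths in m; the calibration is good to about 2 mm. A picture is of the moment at which its call begins. There is no depth.
- robot.hand_in(): hands the job in; it is judged then, once.
The state is a dict: "time": time; "joint_positions": joint angles; "qvel": joint speeds; "joint_efforts": joint torques, N m; "tool_pos": TCP position; "eef_rot": TCP orientation; "force": force on the tool from outside, world axes, zero at the start; "wrist_torque": the same for the moment, N m; "width": opening from 0.0 (shut) to 1.0 (fully open); "grip_force": force on a finger pad.
Only numpy, scipy, OpenCV 4.12 (cv2) and the standard library are available. Lean on these libraries where they do the work, as an engineer would, in place of code of your own. Each camera call takes 0.05 s, during which the arm holds its last target. There are 200 camera calls.

TASK

Get the spent ink cartridges off the desk: first raise the shutter of the cartridge collection unit past its rung until the pawl clears, then lower it so that it hangs on the rung by itself; then drop every cartridge upright into the mouth of the chute, with its side fin on the ledge side, so that it slides down under the shutter into the clear catch box. Leave the shutter hanging open and do not disturb the mouse or the mug.

Things in the scene. Friction and masses are not known exactly. Their poses are not given: they have to be found in the camera images.
- chute: Collection unit, fixed on the desk: a white chute with a bright steel floor sloping down at 28 degrees into a closed clear catch box. Origin: on the desk under the chute's uphill end, on the centre line of its deep channel. x: horizontal, downhill, away from the robot; y: left looking downhill, the ledge side; z up. Floor height z = 235 mm - 0.532 x, to its end at x = 280 mm. Slippery.
- channel (a point): Floor of the deep channel at the uphill end (chute x = 0), axes as the chute's. Cross-section: deep channel from y = -23 to +23 mm; black ledge from +23 to +41 mm, 13 mm above the floor, over which the fin passes; outside these, side walls 8 mm thick, 30 mm high (square to the slope). A lip 22 mm high closes the uphill end (x = 0 to 6 mm). Open on top from x = 6 to 155 mm.
- mouth (a point): Where to post: floor of the deep channel on its centre line at chute x = 50 mm, 208 mm above the desk; axes as the chute's. Bring the cartridge's origin over this point, its fin towards chute +y (so its own x points downhill). It may be held level or tilted with the slope, and let go 5 to 30 mm above the floor: it tips onto the slope and slides down by itself.
- throat (a point): Floor at the keyed window across the chute, chute x = 155 mm (axes as the chute's): two lintels leave 42 mm clear height above the floor (square to the slope), with a 22 mm wide slot on the centre line for the tab; their tops are 62 mm above the floor. A cartridge with its fin on the wrong side rides up on the ledge and jams here. Just beyond it, at x = 205 mm, is the shutter.
- rung (a point): Middle of the rung, a steel bar of 8 mm diameter along chute x, at chute x = 209, y = 82 mm, 260 mm above the desk, between two slim white rails 287 mm high (x = 182 to 236 mm, y = 77 to 89 mm). The shutter's pawl hangs on it.
- catch_box (a point): On the centre line of the chute, under the end of the slope at the catch box's near wall, 4 mm above the desk; axes as the chute's. The box reaches inside from here 280 mm along x, from y = -200 to +60 mm, 200 mm high; its slick floor falls towards its -y side. Clear walls, fixed clear lid: it is filled through the chute only; cartridges may lie in it anyhow.
- shutter (a joint): Height in m of the shutter, an upright aluminium plate that slides straight up: 0 shut, 0.112 upper stop. 0.3 kg with its pawl; falls shut if let go below the rung. On the ledge side its pivoting pawl swings aside under the rung on the way up and drops level once cleared, at about 0.1. Raise to 0.105, wait 0.3 s, lower slowly: it then hangs at about 0.082, and cartridges pass under.
- shutter_handle (a point): Centre of the shutter's handle, a black bar 80 mm long along chute y, 14 mm wide (x) and 16 mm high, 240 mm above the desk when shut; rises with the shutter. Take it from above, closing the fingers along chute x.
- cart1: A spent ink cartridge, black, 120 g, upright at any yaw; up to seven. Body 72 (x) x 40 (y) x 36 mm high; on top a grip tab 40 (x) x 14 mm (y), from 36 to 68 mm above the underside. A fin 60 mm long, 10 mm thick sticks out 14 mm from the +y side, 16 to 26 mm above the underside; a white label strip lies on top between tab and fin side. Origin: centre of the body's underside.
- cart2: A cartridge like cart1.
- cart3: A cartridge like cart1.
- cart4: A cartridge like cart1.
- cart5: A cartridge like cart1.
- cart6: A cartridge like cart1.
- cart7: A cartridge like cart1.
- mouse: A black computer mouse, 105 x 60 x 33 mm, origin at the centre of its underside. Not to be disturbed.
- mug: A white mug, 80 mm across, 95 mm high, origin at the centre of its underside. Not to be disturbed.
Mind the look-alikes: they are no part of the job. Leave any purple or yellow look-alike of the cart7 alone.

How it is judged:
On the way:
1. the shutter hangs still at the height of the rung (value of joint shutter between 0.076 and 0.088 m and velocity of joint shutter between -0.01 and 0.01 m/s), for 0.5 s.
At the end, for the whole second after the job is handed in: The shutter hangs on the rung (joint between 0.076 and 0.088 m), and every cartridge that is present lies inside the catch box (its origin past the end of the slope, chute x between 0.285 and 0.57 m, chute y between -0.21 and +0.07 m, less than 0.2 m above the desk) (value of joint shutter between 0.076 and 0.088 m and x of cart1 in the frame of chute between 0.285 and 0.57 m and y of cart1 in the frame of chute between -0.21 and 0.07 m and height (world z) of each of cart1, cart2, cart3, cart4, cart5, cart6, cart7 below 0.2 m and x of cart2 in the frame of chute between 0.285 and 0.57 m and y of cart2 in the frame of chute between -0.21 and 0.07 m and x of cart3 in the frame of chute between 0.285 and 0.57 m and y of cart3 in the frame of chute between -0.21 and 0.07 m and x of cart4 in the frame of chute between 0.285 and 0.57 m and y of cart4 in the frame of chute between -0.21 and 0.07 m and x of cart5 in the frame of chute between 0.285 and 0.57 m and y of cart5 in the frame of chute between -0.21 and 0.07 m and x of cart6 in the frame of chute between 0.285 and 0.57 m and y of cart6 in the frame of chute between -0.21 and 0.07 m and x of cart7 in the frame of chute between 0.285 and 0.57 m and y of cart7 in the frame of chute between -0.21 and 0.07 m); the robot touches nothing.
It fails at once if the mouse or the mug is pushed more than 40 mm (distance of any of mouse, mug from where it was at the start of the episode above 0.04 m).
It fails at once if the mug is tipped (angle between mug's own z axis and vertical above 0.5 rad).
Of cart1, cart2, cart3, cart4, cart5, cart6, cart7 only 5 to 7 are there at a start; the rules pass over those that are not, and their reading is None.
At some moment in a run one of cart1, cart2, cart3, cart4, cart5, cart6, cart7 may be knocked a few centimetres aside while the robot is not near it.
It also fails if it takes over 210 s, if anything falls off the work surface, if the arm or the gripper's body presses on something with over 40 N, if the wrist force passes 120 N, or if a joint passes its speed limit or range.

## Working session

There is one attempt and no reset: what is moved stays moved. The work goes in short steps, Python scripts to look and compute and a tool call to move; the robot and the scene stay as the last step left them, time stands still between calls to the robot, and variables do not carry over. Pictures are saved under pics/ and viewed, at most 14 in all, crops included, and the job is handed in when it is done.

Besides the shell and the picture viewer there is one more tool, called after "Request:" by a JSON object that holds its "op" and its "data". play_rows: Moves the arm, as the interface text tells. Its arguments: {"type":"object","properties":{"rows":{"type":"array","items":{"type":"array","items":{"type":"number"}}},"fingers":{"type":"number"}},"required":["rows"]}

```bash
mkdir -p pics; cat > h.py <<'E'
import numpy as np, cv2
from rig import robot
from scipy.spatial.transform import Rotation as R
def grab(n,f=None):
    d=robot.grab_frame(n)
    if f: cv2.imwrite('pics/'+f,d['pixels'][:,:,::-1])
    return d
def ray(d,u,v):
    K=np.array(d['K']);E=np.array(d['extrinsics'])
    c=np.linalg.inv(K)@[u,v,1]; r=E[:3,:3]@[c[0],-c[1],-c[2]]
    return E[:3,3],r
def onz(d,u,v,z):
    o,r=ray(d,u,v); return o+r*(z-o[2])/r[2]
def proj(d,p):
    E=np.array(d['extrinsics']); q=E[:3,:3].T@(np.array(p)-E[:3,3]); a=np.array(d['K'])@[q[0],-q[1],-q[2]]; return a[:2]/a[2]
def st():
    s=robot.read_state(); q=s['eef_rot']; M=R.from_quat([q[1],q[2],q[3],q[0]]); return s,np.array(s['tool_pos']),M
E
python3 - <<'E'
from h import *
for n in('top','side'):
    d=grab(n,n+'0.png'); print(d.keys(),np.round(d['K'],1),np.round(d['extrinsics'],3))
s,p,M=st(); print(s['time'],p,np.round(M.as_matrix(),3))
E
```

```text
dict_keys(['pixels', 'K', 'extrinsics']) [[363.    0.  260.6]
 [  0.  363.  193.7]
 [  0.    0.    1. ]] [[ 1.000e-03  9.850e-01 -1.750e-01  2.750e-01]
 [-1.000e+00 -2.000e-03 -1.600e-02 -4.000e-03]
 [-1.600e-02  1.750e-01  9.840e-01  1.366e+00]
 [ 0.000e+00  0.000e+00  0.000e+00  1.000e+00]]
dict_keys(['pixels', 'K', 'extrinsics']) [[350.6   0.  257.7]
 [  0.  350.6 191.5]
 [  0.    0.    1. ]] [[ 0.776  0.409 -0.48  -0.025]
 [-0.631  0.527 -0.569 -0.588]
 [ 0.02   0.745  0.667  0.857]
 [ 0.     0.     0.     1.   ]]
0.1 [0.17538282 0.59930953 0.23018337] [[-0.96   0.281 -0.001]
 [ 0.281  0.96  -0.002]
 [ 0.    -0.002 -1.   ]]
```

View pics/top0.png

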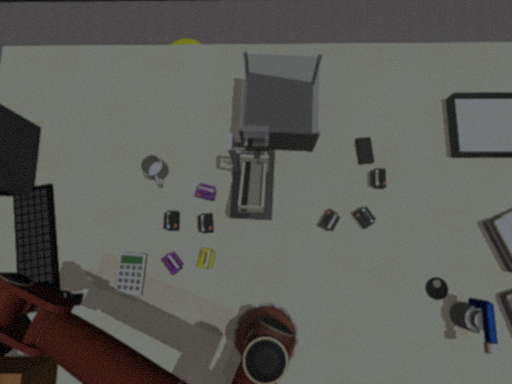

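View pics/side0.png

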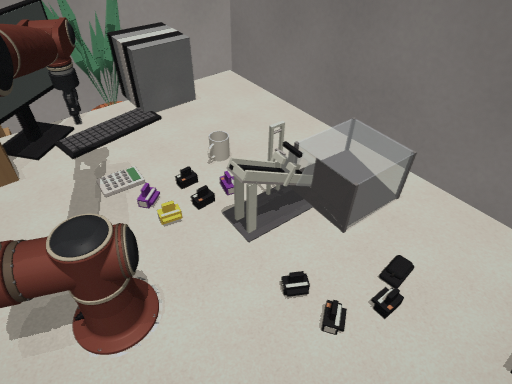

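Top view: five black cartridges at (172,220), (205,222), (329,218), (364,216) and (377,177). The mouse is at (364,150), the mug at (153,167), purple look-alikes at (205,190) and (172,262), and a yellow one at (205,257). The chute runs up the image around (255,185). Next, an enlarged crop.

```bash
python3 - <<'E'
import cv2,numpy as np
a=cv2.imread('pics/top0.png'); b=cv2.imread('pics/side0.png')
g=lambda x:np.clip(255*(x/255.)**.6,0,255).astype('uint8')
cv2.imwrite('pics/c1.png',g(np.vstack([cv2.resize(a[170:275,150:280],None,fx=5,fy=5,interpolation=2)])))
cv2.imwrite('pics/c2.png',g(np.vstack([cv2.resize(a[120:240,270:400],None,fx=5,fy=5,interpolation=2)])))
cv2.imwrite('pics/c3.png',g(np.hstack([cv2.resize(a[120:225,222:300],None,fx=5,fy=5,interpolation=2),cv2.resize(b[115:220,220:300],None,fx=5,fy=5,interpolation=2)])))
E
```

```text
(no output)
```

View pics/c1.png

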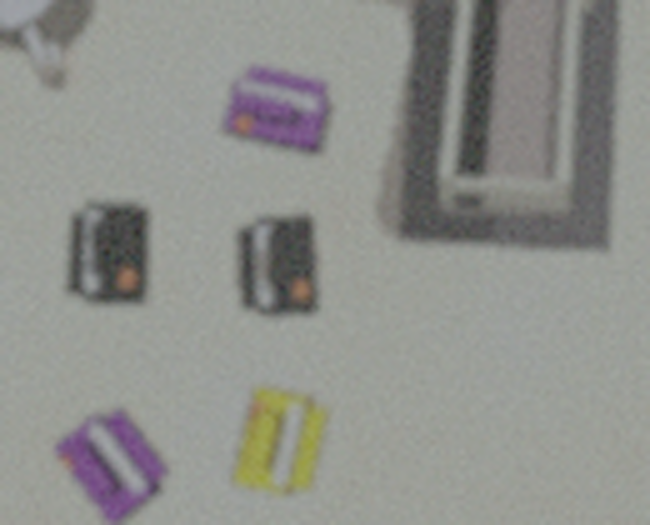

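View pics/c2.png

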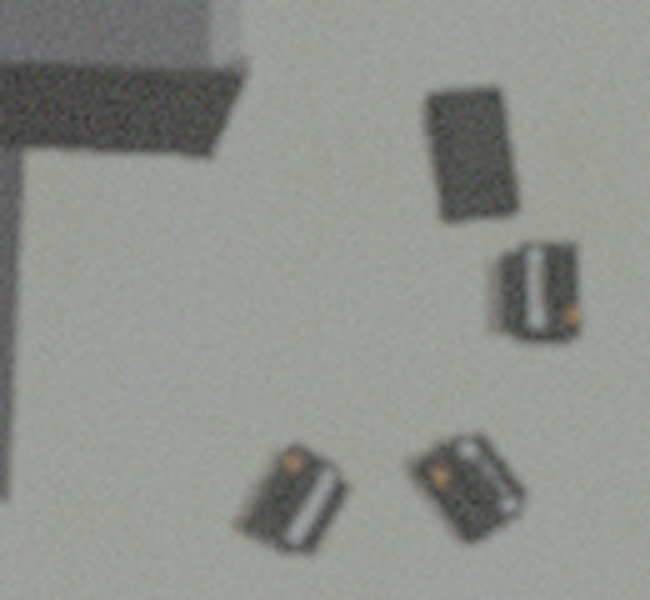

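View pics/c3.png

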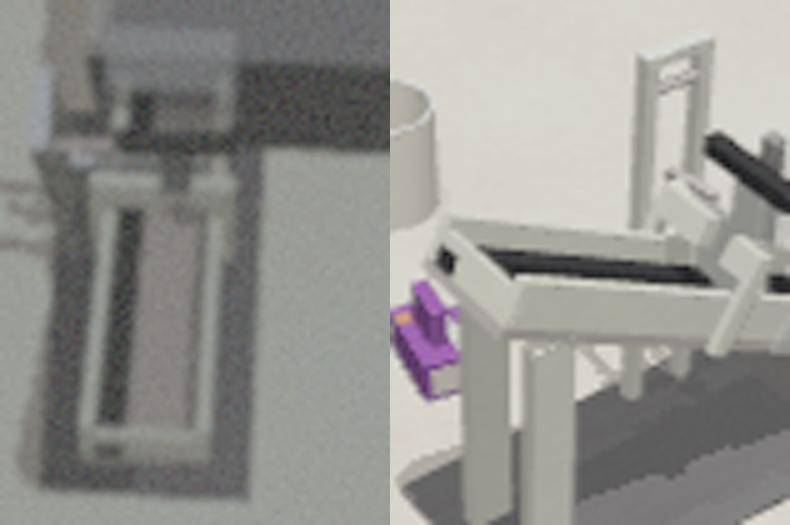

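The crops confirm five black cartridges. Each has an orange dot at its (-x,-y) corner and a white label on the fin side. Next, the positions of the chute, handle and cartridges.

```bash
python3 - <<'E'
from h import *
ims=[grab('top')for _ in range(6)]
a=np.mean([i['pixels'].astype(float) for i in ims],0); np.save('top.npy',a)
bs=[grab('side')for _ in range(4)]; b=np.mean([i['pixels'].astype(float) for i in bs],0); np.save('side.npy',b)
g=a.mean(2); 
for v in range(160,200,8): print(v,np.round(g[v:v+4,232:276].mean(0)).astype(int))
print('col'); print(np.round(g[140:220,255:261].mean(1)).astype(int))
print('handle');print(np.round(g[140:154,236:276]).astype(int))
print('sh');print(np.round(b.mean(2)[136:170:2,276:312]).astype(int))
E
```

```text
160 [ 62  52  50  48  43  41  39  51  72  82  86  91  88  70  52  48  47  49
  59  74  82  81  78  74  66  63  63  63  68  69  70  73  82  82  82  81
  72  58  51  50  51  59  82 103]
168 [ 66  49  44  45  47  46  43  41  53  78 103 104  78  44  30  28  28  39
  62  81  85  86  86  85  86  86  86  87  80  69  67  86 103 102  90  79
  66  55  52  52  52  68  95 109]
176 [ 73  44  39  38  39  40  37  41  68  99 106  83  50  31  30  29  33  54
  76  86  86  86  87  85  87  85  85  82  72  64  76 101 106  86  61  51
  52  51  52  51  54  74 101 111]
184 [ 49  40  40  39  39  38  41  65  98 107  88  55  32  29  27  31  51  76
  85  86  87  86  86  86  85  86  85  80  68  67  87 105 103  76  55  51
  51  53  51  53  62  86 106 112]
192 [ 42  40  40  39  39  41  63  94 107  94  62  35  29  30  29  47  69  81
  86  86  86  86  86  85  85  86  83  74  66  75 101 106  89  64  53  53
  52  53  53  54  72  98 110 112]
col
[46 50 53 56 60 57 44 32 30 29 31 41 45 45 47 50 52 55 63 73 72 65 63 64
 71 81 85 85 85 85 85 85 85 85 85 84 82 82 83 83 83 82 82 82 82 82 81 81
 82 80 80 81 81 80 79 80 79 79
[... 4251 characters left out ...]
  92  94  95  96  95  94  98
   95  87  86 132 152 154 161 168 167 167 168 168 166 168 173 174 174 174]
 [118 115 126 158 157 157 132 126 120 100  94  95 123 158 164 131 101 100
   92  87  86 147 154 162 169 170 170 170 170 169 169 168 167 165 167 168]
 [104 104 104 104 121 111 105 109 100  97  95 138 155 155 156 168 180 153
  125 116 108 126 133 155 167 170 170 170 169 168 168 163 155 153 132 126]
 [105 105 105 105 121 105  98  97  97  96 138 154 154 155 156 156 156 162
  168 169 137 112 108 107 136 166 170 169 170 168 144 106  97  97  97  97]
 [ 19  15  16  16  47  56  93  97  98  96 124 151 156 156 156 156 156 144
  128 125 109 106 107 135 164 135  88  76  84 105 100  97  97  97  97  97]]
```

```bash
python3 - <<'E'
from h import *
d=grab('top'); s=grab('side')
o=onz(d,251,208.3,.257); print('lip outer',o)
for v,l,r in((178,239.9,265.6),(186,239.1,264.9),(194,238.3,264.2)):
    z=.26
    for _ in range(5):
        p=onz(d,l,v+.0,z);q=onz(d,r,v,z); z=.269-.532*((p+q)[0]/2-o[0])
    c=p+(q-p)*49/80; print(v,np.round(p,4),np.round(q,4),'axis pt',np.round(c,4),'w',np.linalg.norm(p-q))
for u,v in((283.3,142),(302,154),(299.8,157)): print('handle top corner side',onz(s,u,v,.248))
for u,v in((245.5,147),(268.,147),(245.5,149.8),(268,149)): print('handle top', onz(d,u,v,.248))
# cartridges
a=np.load('top.npy').astype('uint8'); hsv=cv2.cvtColor(a,cv2.COLOR_RGB2HSV); g=a.mean(2)
for (u,v) in((172,220),(205,222),(329,218),(364,216),(377,177),(364,150)):
    w=(slice(v-16,v+17),slice(u-16,u+17))
    dark=(g[w]<72); n,l,S,C=cv2.connectedComponentsWithStats(dark.astype('uint8')); k=1+np.argmax(S[1:,4])
    m=cv2.morphologyEx((l==k).astype('uint8'),cv2.MORPH_CLOSE,np.ones((5,5)))
    c=max(cv2.findContours(m,0,2)[0],key=cv2.contourArea); rr=cv2.minAreaRect(c+np.array([u-16,v-16]))
    L=((g[w]>78)&(m>0)); ys,xs=np.nonzero(L)
    print((u,v),np.round(rr[0],1),np.round(rr[1],1),round(rr[2],1),'world z20',np.round(onz(d,*rr[0],.025),4),'label',xs.mean()+u-16 if len(xs) else None,ys.mean()+v-16 if len(ys) else None,len(xs))
E
```

```text
lip outer [0.42644594 0.04342226 0.257     ]
178 [0.5319 0.082  0.2129] [ 0.5317 -0.0016  0.2129] axis pt [0.5318 0.0308 0.2129] w 0.08362753398048009
186 [0.5022 0.0831 0.2287] [0.5021 0.0006 0.2287] axis pt [0.5021 0.0326 0.2287] w 0.08248397552952219
194 [0.4736 0.0842 0.244 ] [0.4734 0.0028 0.244 ] axis pt [0.4735 0.0343 0.244 ] w 0.08137966540723285
handle top corner side [0.62086225 0.06182978 0.248     ]
handle top corner side [ 0.62241955 -0.01908208  0.248     ]
handle top corner side [ 0.60668103 -0.02590479  0.248     ]
handle top [0.62572052 0.06259551 0.248     ]
handle top [ 0.62543883 -0.00946852  0.248     ]
handle top [0.61641038 0.06251651 0.248     ]
handle top [ 0.61879335 -0.00945287  0.248     ]
(172, 220) [171.5 220.5] [19. 15.] 90.0 world z20 [0.4126 0.349  0.025 ] label 167.66666666666666 219.83333333333334 18
(205, 222) [205.5 222.5] [19. 15.] 90.0 world z20 [0.4051 0.222  0.025 ] label 202.04347826086956 221.73913043478262 23
(329, 218) [328.9 220. ] [15.9 20.3] 29.1 world z20 [ 0.4142 -0.2346  0.025 ] label 332.0 220.82222222222222 45
(364, 216) [363.6 216.7] [20.6 16.2] 53.1 world z20 [ 0.4265 -0.3629  0.025 ] label 366.38461538461536 213.46153846153845 13
(377, 177) [377.  178.5] [19. 16.] 90.0 world z20 [ 0.5706 -0.4199  0.025 ] label 377.1142857142857 177.82857142857142 35
(364, 150) [363.9 151.2] [28.3 15.9] 80.5 world z20 [ 0.6773 -0.3762  0.025 ] label 360.5 165.5 4
```

```bash
cat > plan.py <<'E'
import numpy as np
from h import *
def plan(wps,start=None):
    """wps: (x,y,z,yaw_deg) of tool y axis; prints 6-number row of each call in tool axes"""
    s,p,M=st()
    if start is not None: p=np.array(start[:3]);f=start[3];M=R.from_matrix(D(f))
    print('t',round(s['time'],1),'p',np.round(p,4),'yaw',round(yaw(M),2))
    for w in wps:
        d=M.inv().apply(np.array(w[:3])-p)*1000; T=R.from_matrix(D(w[3])); r=np.degrees((M.inv()*T).as_rotvec())
        print([*np.round(d,1).tolist(),*np.round(r,2).tolist()],'n',round(max(np.linalg.norm(d)/50,np.linalg.norm(r)/8.59),1))
        p=np.array(w[:3]);M=T
def D(f):
    f=np.radians(f);c,s=np.cos(f),np.sin(f); return np.array([[-s,c,0],[c,s,0],[0,0,-1.]])
def yaw(M):
    m=M.as_matrix(); return np.degrees(np.arctan2(m[1,1],m[0,1]))
E
python3 - <<'E'
from plan import *
plan([(.30,.44,.36,38),(.44,.26,.38,4),(.56,.10,.38,-3.4),(.618,.022,.33,-3.4)])
E
```

```text
t 0.7 p [0.1756 0.5998 0.2313] yaw 73.68
[-164.3, -118.4, -128.7, 0.0, -0.0, 35.68] n 4.8
[-228.0, -0.5, -20.0, 0.0, 0.0, 34.0] n 4.6
[-168.0, 108.5, 0.0, 0.0, 0.0, 7.4] n 4.0
[-74.4, 62.5, 50.0, 0.0, 0.0, 0.0] n 2.2
```

Request:
{"op": "play_rows", "data": {"fingers": 40, "rows": [[-164, -118, -129, 0, 0, 35.7], [-164, -118, -129, 0, 0, 35.7], [-164, -118, -129, 0, 0, 35.7], [-164, -118, -129, 0, 0, 35.7], [-164, -118, -129, 0, 0, 35.7]]}}

```text
time: 1.2
tool_pos: [0.301, 0.439, 0.3625]
eef_rot: [0.0, 0.44, 0.898, 0.001]
force: [0.2, 0.6, 0.9]
width: 0.472
grip_force: 0.0
```

Request:
{"op": "play_rows", "data": {"rows": [[-228, 0, -20, 0, 0, 34], [-228, 0, -20, 0, 0, 34], [-228, 0, -20, 0, 0, 34], [-228, 0, -20, 0, 0, 34], [-228, 0, -20, 0, 0, 34]]}}

```text
time: 1.7
tool_pos: [0.4418, 0.2581, 0.3809]
eef_rot: [0.001, 0.684, 0.729, 0.0]
force: [0.4, 0.4, -0.5]
width: 0.466
grip_force: 0.0
```

Request:
{"op": "play_rows", "data": {"rows": [[-168, 108, 0, 0, 0, 7.4], [-168, 108, 0, 0, 0, 7.4], [-168, 108, 0, 0, 0, 7.4], [-168, 108, 0, 0, 0, 7.4], [-168, 108, 0, 0, 0, 7.4]]}}

```text
time: 2.2
tool_pos: [0.5618, 0.0961, 0.3791]
eef_rot: [0.0, 0.73, 0.683, -0.001]
force: [-1.3, 0.8, -0.9]
width: 0.463
grip_force: 0.0
```

Request:
{"op": "play_rows", "data": {"rows": [[-74, 62, 50, 0, 0, 0], [-74, 62, 50, 0, 0, 0], [-74, 62, 50, 0, 0, 0], [-74, 62, 50, 0, 0, 0], [-74, 62, 50, 0, 0, 0]]}}

```text
time: 2.7
tool_pos: [0.6168, 0.0241, 0.3313]
eef_rot: [0.0, 0.728, 0.686, 0.001]
force: [-0.6, 0.5, -0.3]
width: 0.466
grip_force: 0.0
```

```bash
python3 - <<'E'
from plan import *
s=grab('side');b=s['pixels']
cv2.imwrite('pics/s1.png',cv2.resize(b[70:220,210:340],None,fx=4,fy=4,interpolation=2)[:,:,::-1])
plan([(.618,.022,.228,-3.4)])
E
```

```text
t 2.8 p [0.6169 0.0244 0.332 ] yaw -3.34
[-2.3, 1.0, 104.0, 0.12, -0.02, 0.06] n 2.1
```

View pics/s1.png

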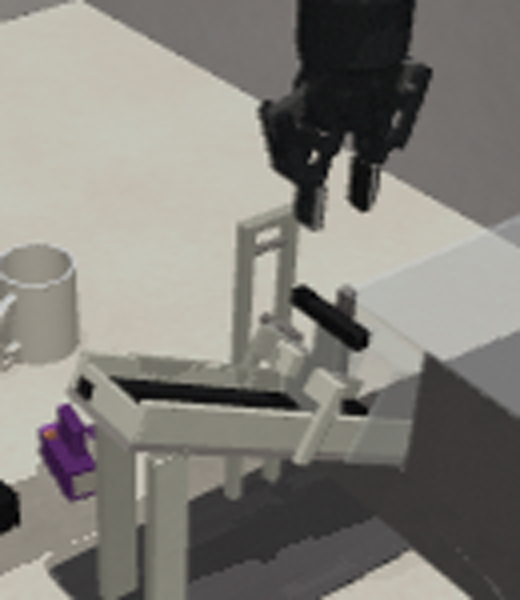

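The side crop shows the open fingers above the handle bar (crop (330,318)). I'll lower onto it and close.

Request:
{"op": "play_rows", "data": {"rows": [[-2, 1, 21, 0, 0, 0], [-2, 1, 42, 0, 0, 0], [-2, 1, 63, 0, 0, 0], [-2, 1, 84, 0, 0, 0], [-2, 1, 103, 0, 0, 0]]}}

```text
time: 3.25
tool_pos: [0.6179, 0.0227, 0.2283]
eef_rot: [0.001, 0.727, 0.686, 0.001]
force: [0.3, 1.3, 0.7]
width: 0.47
grip_force: 0.0
```

Request:
{"op": "play_rows", "data": {"fingers": 0, "rows": [[0, 0, 0, 0, 0, 0], [0, 0, 0, 0, 0, 0], [0, 0, 0, 0, 0, 0], [0, 0, 0, 0, 0, 0], [0, 0, 0, 0, 0, 0]]}}

```text
time: 3.75
tool_pos: [0.6253, 0.0222, 0.2332]
eef_rot: [0.008, 0.727, 0.686, 0.009]
force: [23.5, 1.0, -3.2]
width: 0.151
grip_force: 61.1
```

```bash
python3 - <<'E'
from plan import *
s=grab('side');b=s['pixels']
cv2.imwrite('pics/s2.png',cv2.resize(b[70:220,210:340],None,fx=4,fy=4,interpolation=2)[:,:,::-1])
plan([])
E
```

```text
t 3.8 p [0.6253 0.0222 0.2331] yaw -3.29
```

View pics/s2.png

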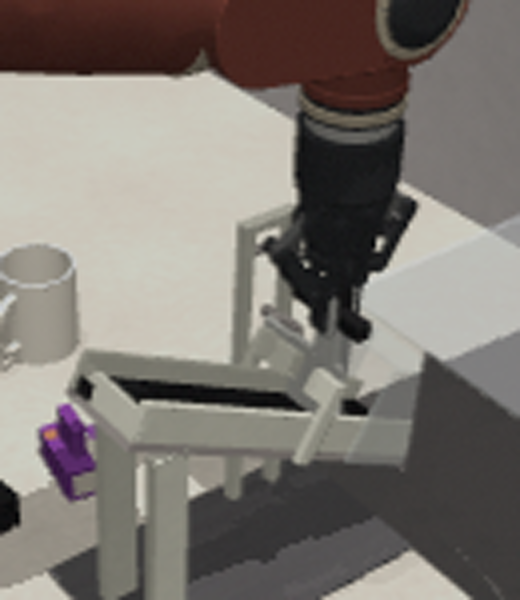

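The opening of 0.151 (13 mm) shows the bar is held, 8 mm farther along tool y than commanded. I'll relieve that and raise slowly.

Request:
{"op": "play_rows", "data": {"rows": [[0, 3, 0, 0, 0, 0], [0, 7, 0, 0, 0, 0], [0, 8, -8, 0, 0, 0], [0, 8, -18, 0, 0, 0], [0, 8, -28, 0, 0, 0]]}}

```text
time: 4.3
tool_pos: [0.6252, 0.0222, 0.2562]
eef_rot: [-0.001, 0.727, 0.686, 0.0]
force: [-1.1, 7.0, -3.7]
width: 0.151
grip_force: 60.9
```

Request:
{"op": "play_rows", "data": {"rows": [[0, 0, -10, 0, 0, 0], [0, 0, -20, 0, 0, 0], [0, 0, -30, 0, 0, 0], [0, 0, -40, 0, 0, 0], [0, 0, -50, 0, 0, 0]]}}

```text
time: 4.8
tool_pos: [0.6252, 0.0222, 0.3065]
eef_rot: [-0.001, 0.727, 0.686, 0.001]
force: [-1.3, 5.7, -3.6]
width: 0.148
grip_force: 60.9
```

Request:
{"op": "play_rows", "data": {"rows": [[0, 0, -8, 0, 0, 0], [0, 0, -16, 0, 0, 0], [0, 0, -22, 0, 0, 0], [0, 0, -28, 0, 0, 0], [0, 0, -28, 0, 0, 0]]}}

```text
time: 5.3
tool_pos: [0.6253, 0.0222, 0.3357]
eef_rot: [-0.001, 0.727, 0.686, 0.001]
force: [-2.9, 6.7, -1.9]
width: 0.147
grip_force: 61.0
```

Request:
{"op": "play_rows", "data": {"rows": [[0, 0, 0, 0, 0, 0], [0, 0, 0, 0, 0, 0], [0, 0, 0, 0, 0, 0], [0, 0, 0, 0, 0, 0], [0, 0, 0, 0, 0, 0]]}}

```text
time: 5.8
tool_pos: [0.6252, 0.0222, 0.3347]
eef_rot: [-0.001, 0.727, 0.686, 0.001]
force: [-1.8, 5.9, -2.9]
width: 0.148
grip_force: 61.0
```

```bash
python3 - <<'E'
from plan import *
s=grab('side');b=s['pixels']
cv2.imwrite('pics/s3.png',cv2.resize(b[70:220,210:340],None,fx=4,fy=4,interpolation=2)[:,:,::-1])
plan([])
E
```

```text
t 5.8 p [0.6253 0.0222 0.3346] yaw -3.32
```

View pics/s3.png

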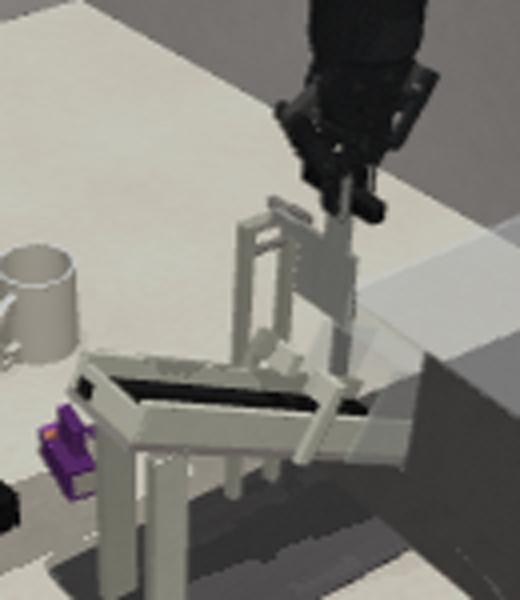

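The pawl is above the rung in the side view (crop (290,210)). I'll raise 3 mm more, wait, then lower slowly.

Request:
{"op": "play_rows", "data": {"rows": [[0, 0, -2, 0, 0, 0], [0, 0, -4, 0, 0, 0], [0, 0, -4, 0, 0, 0], [0, 0, -4, 0, 0, 0], [0, 0, -4, 0, 0, 0]]}}

```text
time: 6.35
tool_pos: [0.6252, 0.0222, 0.3373]
eef_rot: [-0.001, 0.727, 0.686, 0.001]
force: [-0.6, 5.9, -5.8]
width: 0.153
grip_force: 61.2
```

Request:
{"op": "play_rows", "data": {"rows": [[0, 0, 0, 0, 0, 0], [0, 0, 0, 0, 0, 0], [0, 0, 2, 0, 0, 0], [0, 0, 5, 0, 0, 0], [0, 0, 8, 0, 0, 0]]}}

```text
time: 6.85
tool_pos: [0.6253, 0.0222, 0.3306]
eef_rot: [-0.001, 0.727, 0.686, 0.001]
force: [-2.5, 5.7, -2.3]
width: 0.147
grip_force: 61.6
```

Request:
{"op": "play_rows", "data": {"rows": [[0, 0, 2, 0, 0, 0], [0, 0, 4, 0, 0, 0], [0, 0, 6, 0, 0, 0], [0, 0, 8, 0, 0, 0], [0, 0, 10, 0, 0, 0]]}}

```text
time: 7.35
tool_pos: [0.6253, 0.0222, 0.3205]
eef_rot: [-0.001, 0.727, 0.686, 0.001]
force: [-1.4, 7.0, -3.0]
width: 0.144
grip_force: 61.6
```

Request:
{"op": "play_rows", "data": {"rows": [[0, 0, 1, 0, 0, 0], [0, 0, 2, 0, 0, 0], [0, 0, 3, 0, 0, 0], [0, 0, 4, 0, 0, 0], [0, 0, 5, 0, 0, 0]]}}

```text
time: 7.85
tool_pos: [0.6253, 0.0222, 0.3156]
eef_rot: [-0.001, 0.727, 0.686, 0.001]
force: [-2.5, 5.4, -2.7]
width: 0.15
grip_force: 61.6
```

The upper stop was touched at z=0.3373, so the joint now reads about 0.090. I'll lower about 10 mm more.

Request:
{"op": "play_rows", "data": {"rows": [[0, 0, 2, 0, 0, 0], [0, 0, 4, 0, 0, 0], [0, 0, 6, 0, 0, 0], [0, 0, 8, 0, 0, 0], [0, 0, 10, 0, 0, 0]]}}

```text
time: 8.35
tool_pos: [0.6253, 0.0222, 0.3068]
eef_rot: [-0.001, 0.727, 0.686, 0.001]
force: [-5.2, 6.7, 5.3]
width: 0.148
grip_force: 62.7
```

Request:
{"op": "play_rows", "data": {"rows": [[0, 0, 0, 0, 0, 0], [0, 0, 0, 0, 0, 0], [0, 0, 0, 0, 0, 0], [0, 0, 0, 0, 0, 0], [0, 0, 0, 0, 0, 0]]}}

```text
time: 8.85
tool_pos: [0.6253, 0.0222, 0.307]
eef_rot: [-0.001, 0.727, 0.686, 0.001]
force: [-4.1, 6.2, 1.5]
width: 0.147
grip_force: 62.1
```

The force sign flipped, so the shutter is hanging on the rung (joint about 0.082). I'll release and go to the cartridge at (205,222).

```bash
python3 - <<'E'
from plan import *
plan([(.6255,.022,.39,-3.4),(.54,.10,.39,36),(.44,.19,.30,73),(.405,.215,.12,90),(.405,.215,.04,90)])
E
```

```text
t 8.8 p [0.6253 0.0222 0.307 ] yaw -3.32
[0.0, 0.3, -83.0, 0.03, -0.14, 0.08] n 1.7
[72.8, -90.0, 0.0, 0.0, 0.0, -39.4] n 4.6
[131.6, -28.0, 90.0, 0.0, 0.0, -37.0] n 4.3
[40.8, 13.7, 180.0, 0.0, 0.0, -17.0] n 3.7
[0.0, 0.0, 80.0, 0.0, 0.0, 0.0] n 1.6
```

Request:
{"op": "play_rows", "data": {"fingers": 40, "rows": [[0, 0, 0, 0, 0, 0], [0, 0, 0, 0, 0, 0], [0, 0, -10, 0, 0, 0], [0, 0, -40, 0, 0, 0], [0, 0, -84, 0, 0, 0]]}}

```text
time: 9.35
tool_pos: [0.6249, 0.0202, 0.3869]
eef_rot: [-0.002, 0.728, 0.685, -0.002]
force: [1.1, -0.7, -0.2]
width: 0.47
grip_force: 0.0
```

Request:
{"op": "play_rows", "data": {"fingers": 50, "rows": [[73, -90, 0, 0, 0, -39.4], [73, -90, 0, 0, 0, -39.4], [73, -90, 0, 0, 0, -39.4], [73, -90, 0, 0, 0, -39.4], [73, -90, 0, 0, 0, -39.4]]}}

```text
time: 9.85
tool_pos: [0.5401, 0.099, 0.3902]
eef_rot: [0.001, 0.452, 0.892, 0.0]
force: [-0.3, -0.4, -0.3]
width: 0.583
grip_force: 0.0
```

Request:
{"op": "play_rows", "data": {"rows": [[132, -28, 90, 0, 0, -37], [132, -28, 90, 0, 0, -37], [132, -28, 90, 0, 0, -37], [132, -28, 90, 0, 0, -37], [132, -28, 90, 0, 0, -37]]}}

```text
time: 10.35
tool_pos: [0.4384, 0.1899, 0.2975]
eef_rot: [-0.001, 0.145, 0.989, -0.0]
force: [0.4, 0.1, 0.4]
width: 0.589
grip_force: 0.0
```

Request:
{"op": "play_rows", "data": {"rows": [[41, 14, 180, 0, 0, -17], [41, 14, 180, 0, 0, -17], [41, 14, 180, 0, 0, -17], [41, 14, 180, 0, 0, -17], [41, 14, 180, 0, 0, -17]]}}

```text
time: 10.85
tool_pos: [0.4011, 0.2134, 0.1135]
eef_rot: [-0.005, -0.0, 1.0, -0.002]
force: [-0.5, -0.3, 0.4]
width: 0.587
grip_force: 0.0
```

```bash
python3 - <<'E'
from plan import *
s=grab('side');b=s['pixels'];d=grab('top')
cv2.imwrite('pics/s4.png',np.hstack([cv2.resize(b[70:220,150:320],(510,450),interpolation=2),cv2.resize(d['pixels'][160:260,160:224],(288,450),interpolation=2)])[:,:,::-1])
plan([(.405,.215,.04,90)])
E
```

```text
t 10.9 p [0.406  0.2146 0.1198] yaw 89.98
[1.1, 0.4, 79.8, -0.0, 0.08, -0.02] n 1.6
```

View pics/s4.png

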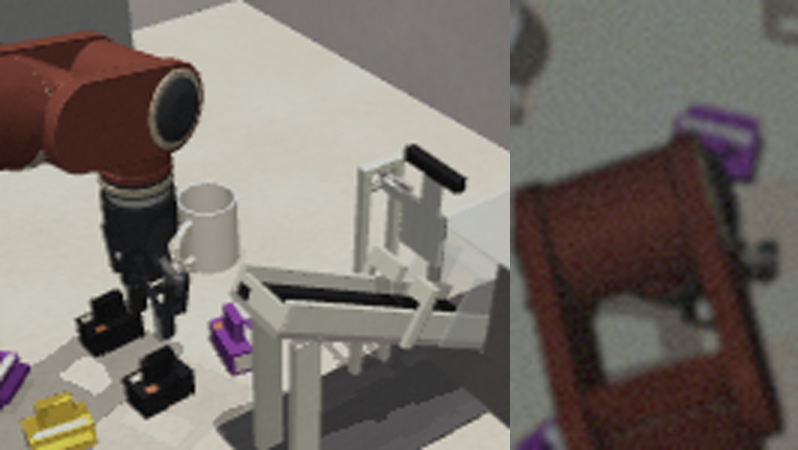

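The shutter hangs open with its pawl on the rung, and the fingers sit above cartridge 2's tab at crop (160,365). I'll descend and grip.

Request:
{"op": "play_rows", "data": {"rows": [[0, 0, 20, 0, 0, 0], [0, 0, 40, 0, 0, 0], [0, 0, 60, 0, 0, 0], [0, 0, 72, 0, 0, 0], [0, 0, 80, 0, 0, 0]]}}

```text
time: 11.45
tool_pos: [0.4071, 0.2149, 0.04]
eef_rot: [0.002, 0.0, 1.0, 0.0]
force: [0.1, 0.4, 0.1]
width: 0.584
grip_force: 0.0
```

Request:
{"op": "play_rows", "data": {"fingers": 0, "rows": [[0, 0, 0, 0, 0, 0], [0, 0, 0, 0, 0, 0], [0, 0, 0, 0, 0, 0], [0, 0, 0, 0, 0, 0], [0, 0, 0, 0, 0, 0]]}}

```text
time: 11.95
tool_pos: [0.4063, 0.215, 0.0398]
eef_rot: [0.001, 0.0, 1.0, 0.0]
force: [0.0, -0.1, 6.0]
width: 0.152
grip_force: 59.7
```

```bash
python3 - <<'E'
from plan import *
ax=np.array([.422,.0373]); c,s=np.cos(-.06),np.sin(-.06)
m=ax+.054*np.array([c,s]); print(m)
g=grab('side')
plan([(.405,.215,.16,90),(.44,.12,.34,88),(m[0],m[1],.34,86.6),(m[0],m[1],.272,86.6)],(.405,.215,.04,90))
E
```

```text
[0.47590283 0.03406194]
t 12.0 p [0.405 0.215 0.04 ] yaw 90.0
[0.0, 0.0, -120.0, 0.0, 0.0, 0.0] n 2.4
[-35.0, -95.0, -180.0, 0.0, 0.0, 2.0] n 4.1
[-38.9, -84.6, 0.0, 0.0, 0.0, 1.4] n 1.9
[0.0, 0.0, 68.0, 0.0, 0.0, 0.0] n 1.4
```

Request:
{"op": "play_rows", "data": {"rows": [[0, 0, -30, 0, 0, 0], [0, 0, -70, 0, 0, 0], [0, 0, -120, 0, 0, 0], [0, 0, -120, 0, 0, 0], [0, 0, -120, 0, 0, 0]]}}

```text
time: 12.5
tool_pos: [0.4057, 0.2148, 0.1595]
eef_rot: [0.001, 0.0, 1.0, 0.0]
force: [-0.8, -0.6, -1.1]
width: 0.153
grip_force: 59.0
```

Request:
{"op": "play_rows", "data": {"rows": [[-35, -95, -180, 0, 0, 2], [-35, -95, -180, 0, 0, 2], [-35, -95, -180, 0, 0, 2], [-35, -95, -180, 0, 0, 2], [-35, -95, -180, 0, 0, 2]]}}

```text
time: 13.0
tool_pos: [0.4421, 0.1179, 0.3425]
eef_rot: [0.003, 0.019, 1.0, -0.0]
force: [1.1, -0.6, -1.2]
width: 0.152
grip_force: 59.1
```

Request:
{"op": "play_rows", "data": {"rows": [[-39, -85, 0, 0, 0, 1.4], [-39, -85, 0, 0, 0, 1.4], [-39, -85, 0, 0, 0, 1.4], [-39, -85, 15, 0, 0, 1.4], [-39, -85, 30, 0, 0, 1.4]]}}

```text
time: 13.5
tool_pos: [0.4752, 0.034, 0.3052]
eef_rot: [-0.002, 0.029, 1.0, 0.0]
force: [-0.3, 0.3, -1.1]
width: 0.151
grip_force: 59.4
```

```bash
python3 - <<'E'
from plan import *
s=grab('side');b=s['pixels'];d=grab('top')
w=cv2.resize(b[125:225,215:315],(600,600),interpolation=2)
cv2.imwrite('pics/s5.png',np.hstack([w,cv2.resize(d['pixels'][140:220,226:280][:,:26],(195,600),interpolation=2)])[:,:,::-1])
plan([(.4759,.0341,.272,86.6)])
E
```

```text
t 13.6 p [0.4739 0.0345 0.3031] yaw 86.68
[-2.3, -0.3, 31.0, 0.03, -0.46, 0.08] n 0.6
```

View pics/s5.png

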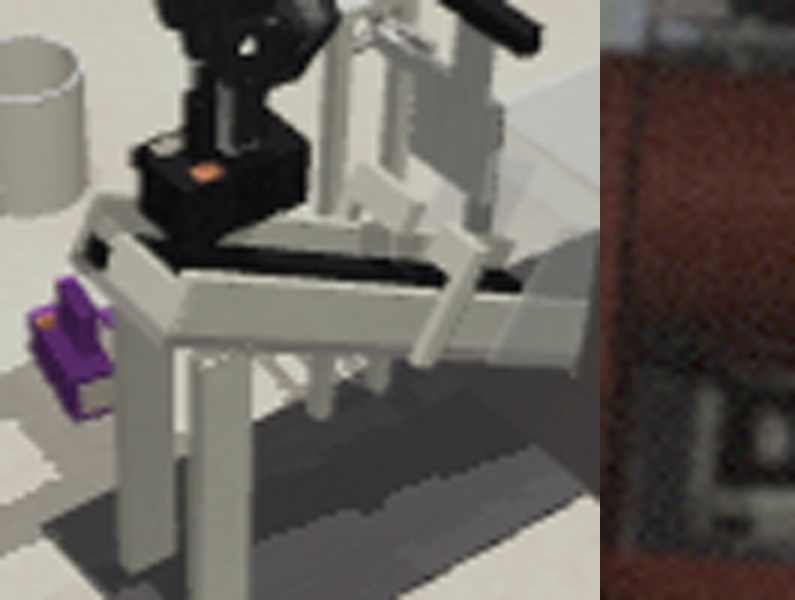

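The cartridge hangs upright over the uphill end of the chute, near bottom corner at (245,166), with its fin towards the ledge side. Next, compare the projected chute and cartridge corners.

```bash
python3 - <<'E'
from plan import *
s=grab('side'); S,p,M=st()
o=np.array([.422,.0373]);f=-.06;c,si=np.cos(f),np.sin(f)
W=lambda x,y,z:np.array([o[0]+c*x-si*y,o[1]+si*x+c*y,z])
for n,q in dict(nearwalltop=(0,-31,.269),farwalltop=(0,49,.269),innerledgecorner=(6,41,.262),hL=(205,40,.33)).items(): print(n,proj(s,W(q[0]/1e3,q[1]/1e3,q[2])))
def C(x,y,z): return np.array([p[0]+c*x-si*y,p[1]+si*x+c*y,p[2]-.04+z])
for q in((-36,-20,0),(36,-20,0),(-36,-20,36),(36,-20,36)): print('cart',q,proj(s,C(q[0]/1e3,q[1]/1e3,q[2]/1e3)))
b=s['pixels'].mean(2)
print('wall near corner'); print(b[162:180,238:254].astype(int))
print(b[150:164,224:240].astype(int))
E
```

```text
nearwalltop [242.49212804 170.08746265]
farwalltop [226.74889584 155.5446415 ]
innerledgecorner [230.1387591  158.23101294]
hL [286.5561681 117.3477584]
cart (-36, -20, 0) [245.25857977 167.02086732]
cart (36, -20, 0) [266.29884153 158.2399361 ]
cart (-36, -20, 36) [245.21562019 156.36753545]
cart (36, -20, 36) [266.7785362  147.72139497]
wall near corner
[[ 93  54  20  14  15  13  14  19  18  18  17  14  17  19  16  16]
 [113 113  63  22  14  14  13  17  17  18  19  19  18  18  19  19]
 [ 45  64  68  32  13  11  14  16  17  16  18  19  20  19  21  63]
 [ 92  31  21  19  18  15  13  18  17  17  18  17  17  14  85  91]
 [191 108  27  17  16  13  12  15  18  19  18  14  18  16  18  17]
 [172 190 109  32  16  15  12  15  16  17  16  19  16  18  17  16]
 [166 172 189 139  57  14  15  14  15  14  14  15  15  14  16  14]
 [164 166 172 184 136  58  16  29  33  34  28  25  29  28  20  20]
 [166 166 167 167 185 137  58 165 186 193 167 160 160 161 128 120]
 [166 166 167 167 168 185 160 166 168 168 167 166 178 180 180 180]
 [166 166 167 167 169 167 167 168 156 139 135 134 134 134 134 118]
 [167
[... 703 characters left out ...]
 194 194 194 116  32  13  14]
 [145 142 138 133 125 144 179 184 193 195 194 193 194 114  30  12]
 [145 141 138 132 125 129 175 184 193 195 195 195 195 115  31  16]
 [144 142 139 133 125 162 181 191 194 194 194 194 195 115  30  14]
 [144 141 139 132 142 179 180 153 149 149 162 164 176 105  30  14]
 [144 142 138 143 179 185 155 131 122 122 125 125 126  69  21  12]
 [145 143 160 190 195 182 139 127 117 114 115 114 114  62  21  11]
 [169 191 193 194 194 156 128 123 116 115 114 114 114  77  30  15]
 [196 195 194 194 194 143 124 123 136 129 116 114 113  93  42  12]
 [195 193 193 194 182 138 124 130 132 137 129 117 113 113  93  54]
 [194 194 193 194 156 128 104 128 132 133 136 135 118 114 113 113]]
```

```bash
python3 - <<'E'
from plan import *
F=[grab('side') for _ in range(3)]; s=F[0]; b=np.mean([x['pixels'].astype(float) for x in F],0).mean(2); S,p,M=st()
o=np.array([.417,.0376]);f=-.06;c,si=np.cos(f),np.sin(f)
W=lambda x,y,z:np.array([o[0]+c*x-si*y,o[1]+si*x+c*y,z])
for name,y in(('near outer',-.031),('far inner',.041),('far outer',.049)):
    P=np.array([proj(s,W(x,y,.269-.532*x)) for x in(.02,.06,.1,.14)]); k=np.polyfit(P[:,0],P[:,1],1); print(name,[(u,round(np.polyval(k,u),2)) for u in(252,260,268,274,279)])
for u in(252,260,268,274,279): print(u,b[150:182,u].astype(int))
C=lambda x,y,z:np.array([p[0]+c*x-si*y,p[1]+si*x+c*y,p[2]-.04+z])
P=np.array([proj(s,C(x,-.02,0)) for x in(-.036,.036)]);Q=np.array([proj(s,C(x,-.02,.036)) for x in(-.036,.036)])
for u in(252,260): print(u,'bottom',np.interp(u,P[:,0],P[:,1]),'top',np.interp(u,Q[:,0],Q[:,1]))
print(b[140:150,252].astype(int),b[140:156,262].astype(int)); print('cart right edge',P[1],Q[1],b[150,258:272].astype(int),b[154,258:272].astype(int))
E
```

```text
near outer [(252, np.float64(171.62)), (260, np.float64(172.26)), (268, np.float64(172.89)), (274, np.float64(173.37)), (279, np.float64(173.77))]
far inner [(252, np.float64(160.34)), (260, np.float64(161.23)), (268, np.float64(162.12)), (274, np.float64(162.79)), (279, np.float64(163.34))]
far outer [(252, np.float64(159.19)), (260, np.float64(160.11)), (268, np.float64(161.03)), (274, np.float64(161.71)), (279, np.float64(162.28))]
252 [ 45  26  31  41  22  17  18  16  18  18  16  17  18  36  95  87  17  17
  15  22 128 180 134 133 133 134 135 135 134 133 134 110]
260 [ 22  15  13  15  14  14  13  13  13  16  78 147 136 134 132 132  56  29
  27  17  34 184 148 134 134 134 135 135 134 134 134 118]
268 [134 135 135 128 127 128 128 128 127 122 123 178 149 132 133 132 131  30
  30  24  19  81 182 133 133 134 135 136 136 135 134 132]
274 [193 193 177 170 167 166 166 167 154 116 113 138 178 129 133 132 133 106
  31  29  19  28 160 149 136 135 133 132 133 132 133 131]
279 [111 106 114 148 189 172 165 165 165 165 166 166 167 116 112 113 112 111
  17  17  15  20 118 179 134 134 133 133 132 132 133 132]
252 bottom 163.27063185876497 top 152.65593665480804
260 bottom 159.94353115526246 top 149.46044539744463
[ 87  86  87  87  88 101 101 102 102  92] [196 196 194 191 138  58  30  30  30  30  21  17  18  18  16  17]
cart right edge [266.83286417 157.10182776] [267.32678048 146.53386253] [ 19  20  22  23  21  17  18  17  82 188 134 109 124 131] [ 16  15  14  16  16  16  16  17 109 171 127 110 124 131]
```

The side view agrees with the chute estimate to about 2 mm. I'll lower in and watch the force.

```bash
python3 - <<'E'
from plan import *
plan([(.474,.0354,.270,86.6)])
E
```

```text
t 13.8 p [0.476  0.0339 0.3085] yaw 86.66
[2.1, 1.3, 38.5, 0.0, 0.03, 0.06] n 0.8
```

Request:
{"op": "play_rows", "data": {"rows": [[0, 1, 8, 0, 0, 0], [0, 1, 16, 0, 0, 0], [0, 1, 24, 0, 0, 0], [0, 1, 30, 0, 0, 0], [0, 1, 33, 0, 0, 0]]}}

```text
time: 14.3
tool_pos: [0.4757, 0.0342, 0.274]
eef_rot: [-0.001, 0.03, 1.0, 0.0]
force: [-0.4, -0.0, -1.1]
width: 0.148
grip_force: 59.4
```

Request:
{"op": "play_rows", "data": {"rows": [[0, 1, 2, 0, 0, 0], [0, 1, 4, 0, 0, 0], [0, 1, 4, 0, 0, 0], [0, 1, 4, 0, 0, 0], [0, 1, 4, 0, 0, 0]]}}

```text
time: 14.8
tool_pos: [0.4763, 0.0352, 0.2716]
eef_rot: [0.0, 0.03, 1.0, -0.0]
force: [1.8, 1.0, -0.0]
width: 0.15
grip_force: 59.4
```

Request:
{"op": "play_rows", "data": {"fingers": 45, "rows": [[0, 0, 0, 0, 0, 0], [0, 0, 0, 0, 0, 0], [0, 0, 0, 0, 0, 0], [0, 0, 0, 0, 0, 0], [0, 0, 0, 0, 0, 0]]}}

```text
time: 15.3
tool_pos: [0.4762, 0.0352, 0.2714]
eef_rot: [0.0, 0.03, 1.0, -0.0]
force: [-0.5, 0.5, -0.5]
width: 0.525
grip_force: 0.0
```

Request:
{"op": "play_rows", "data": {"rows": [[0, 0, -20, 0, 0, 0], [0, 0, -60, 0, 0, 0], [0, 0, -100, 0, 0, 0], [0, 0, -100, 0, 0, 0], [0, 0, -100, 0, 0, 0]]}}

```text
time: 15.8
tool_pos: [0.4766, 0.0352, 0.3727]
eef_rot: [0.001, 0.03, 1.0, -0.0]
force: [-0.5, -0.0, 0.7]
width: 0.525
grip_force: 0.0
```

```bash
python3 - <<'E'
from plan import *
s=grab('side');b=s['pixels']
cv2.imwrite('pics/s6.png',cv2.resize(b[90:240,150:430],None,fx=2.8,fy=2.8,interpolation=2)[:,:,::-1])
plan([])
E
```

```text
t 15.8 p [0.4761 0.0352 0.3709] yaw 86.58
```

View pics/s6.png

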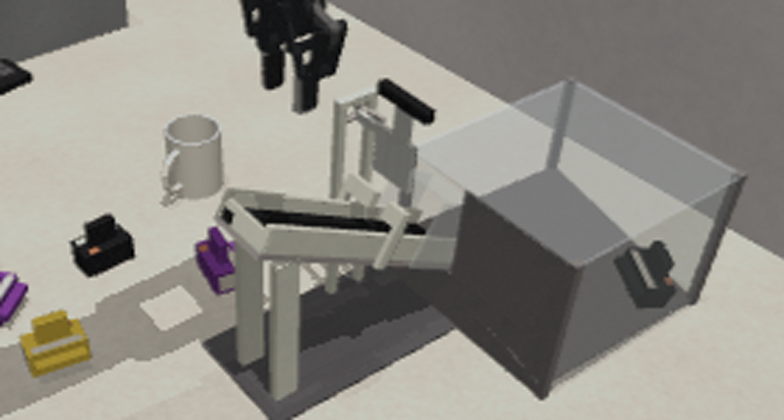

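The cartridge went down under the shutter into the catch box (crop (648,275)), and the shutter still hangs. I'll re-detect the rest.

```bash
cat > det.py <<'E'
from plan import *
def det(guess):
    F=[grab('top') for _ in range(2)]; d=F[0]; g=np.mean([x['pixels'].astype(float) for x in F],0); g3=g; g=g.mean(2)
    sat=g3.max(2)-g3.min(2)
    for n,x,y in guess:
        u,v=np.round(proj(d,(x,y,.03))).astype(int); r=20; w=(slice(v-r,v+r+1),slice(u-r,u+r+1))
        k,l,S,C=cv2.connectedComponentsWithStats(((g[w]<66)).astype('uint8')); j=1+np.argmax(S[1:,4]); 
        m=cv2.morphologyEx((l==j).astype('uint8'),cv2.MORPH_CLOSE,np.ones((5,5)))
        c=max(cv2.findContours(m,0,2)[0],key=cv2.contourArea)+np.array([u-r,v-r]); rr=cv2.minAreaRect(c)
        red=(g3[w][:,:,0]-g3[w][:,:,2]>25)&(cv2.dilate(m,np.ones((3,3)))>0); ys,xs=np.nonzero(red)
        dot=(xs.mean()+u-r,ys.mean()+v-r) if len(xs) else (0,0)
        print(n,'rect',np.round(rr[0],1),np.round(rr[1],1),round(rr[2],1),'ctr',np.round(onz(d,*rr[0],.025)[:2],4),'dot',np.round(dot,1),np.round(onz(d,*dot,.036)[:2],4),len(xs))
E
python3 - <<'E'
from det import *
det([('c1',.4126,.342),('c3',.4176,-.2285),('c4',.422,-.357),('c5',.57,-.427)])
plan([(.44,.18,.33,87),(.4126,.342,.16,87),(.4126,.342,.04,87),(.4126,.342,.20,87),(.44,.16,.345,87),(.476,.0352,.33,86.6),(.476,.0352,.2715,86.6)],(.476,.0352,.371,86.6))
E
```

```text
c1 rect [171.5 220. ] [18. 15.] 90.0 ctr [0.4145 0.3491] dot [175.  225.3] [0.3937 0.3324] 15
c3 rect [329.1 220.1] [14.6 19.3] 29.7 ctr [ 0.414  -0.2354] dot [328. 212.] [ 0.4426 -0.2304] 9
c4 rect [363.6 216.7] [19.3 15.2] 54.5 ctr [ 0.4263 -0.3628] dot [357.6 214.5] [ 0.4334 -0.3385] 11
c5 rect [377. 178.] [18. 14.] 90.0 ctr [ 0.5725 -0.4201] dot [384.  182.5] [ 0.5529 -0.4416] 8
t 15.9 p [0.476  0.0352 0.371 ] yaw 86.6
[44.5, 142.4, 41.0, 0.0, 0.0, -0.4] n 3.1
[35.8, 160.3, 170.0, 0.0, 0.0, 0.0] n 4.7
[0.0, 0.0, 120.0, 0.0, 0.0, 0.0] n 2.4
[0.0, 0.0, -160.0, 0.0, 0.0, 0.0] n 3.2
[-36.9, -180.3, -145.0, 0.0, 0.0, 0.0] n 4.7
[-42.5, -122.7, 15.0, 0.0, 0.0, 0.4] n 2.6
[0.0, 0.0, 58.5, 0.0, 0.0, 0.0] n 1.2
```

Request:
{"op": "play_rows", "data": {"fingers": 50, "rows": [[44, 142, 41, 0, 0, 0], [44, 142, 41, 0, 0, 0], [44, 142, 41, 0, 0, 0], [44, 142, 41, 0, 0, 0], [44, 142, 41, 0, 0, 0]]}}

```text
time: 16.45
tool_pos: [0.4397, 0.1803, 0.3283]
eef_rot: [-0.002, 0.028, 1.0, -0.001]
force: [0.3, -0.6, -0.4]
width: 0.588
grip_force: 0.0
```

Request:
{"op": "play_rows", "data": {"rows": [[36, 160, 170, 0, 0, 0], [36, 160, 170, 0, 0, 0], [36, 160, 170, 0, 0, 0], [36, 160, 170, 0, 0, 0], [36, 160, 170, 0, 0, 0]]}}

```text
time: 16.95
tool_pos: [0.414, 0.3411, 0.1576]
eef_rot: [-0.001, 0.031, 1.0, -0.001]
force: [0.4, -0.1, -1.0]
width: 0.583
grip_force: 0.0
```

Request:
{"op": "play_rows", "data": {"rows": [[0, 0, 0, 0, 0, 0], [0, 0, 40, 0, 0, 0], [0, 0, 80, 0, 0, 0], [0, 0, 105, 0, 0, 0], [0, 0, 120, 0, 0, 0]]}}

```text
time: 17.45
tool_pos: [0.4147, 0.3394, 0.0387]
eef_rot: [-0.001, 0.031, 1.0, -0.001]
force: [-0.2, 0.0, -0.1]
width: 0.58
grip_force: 0.0
```

Request:
{"op": "play_rows", "data": {"fingers": 0, "rows": [[0, 0, 0, 0, 0, 0], [0, 0, 0, 0, 0, 0], [0, 0, 0, 0, 0, 0], [0, 0, 0, 0, 0, 0], [0, 0, 0, 0, 0, 0]]}}

```text
time: 17.95
tool_pos: [0.4161, 0.3422, 0.0427]
eef_rot: [0.002, 0.03, 1.0, 0.001]
force: [1.5, -0.4, 6.7]
width: 0.152
grip_force: 61.6
```

Request:
{"op": "play_rows", "data": {"rows": [[0, 0, -50, 0, 0, 0], [0, 0, -100, 0, 0, 0], [0, 0, -160, 0, 0, 0], [0, 0, -160, 0, 0, 0], [0, 0, -160, 0, 0, 0]]}}

```text
time: 18.45
tool_pos: [0.4154, 0.3424, 0.2034]
eef_rot: [0.002, 0.03, 1.0, 0.002]
force: [-0.2, -0.3, -1.8]
width: 0.151
grip_force: 60.7
```

Request:
{"op": "play_rows", "data": {"rows": [[-37, -180, -145, 0, 0, 0], [-37, -180, -145, 0, 0, 0], [-37, -180, -145, 0, 0, 0], [-37, -180, -145, 0, 0, 0], [-37, -180, -145, 0, 0, 0]]}}

```text
time: 18.95
tool_pos: [0.4402, 0.1576, 0.3444]
eef_rot: [-0.001, 0.03, 1.0, -0.0]
force: [0.7, 0.1, -0.8]
width: 0.152
grip_force: 60.7
```

Request:
{"op": "play_rows", "data": {"rows": [[-40, -123, 10, 0, 0, 0], [-40, -123, 10, 0, 0, 0], [-40, -123, 10, 0, 0, 0], [-40, -123, 10, 0, 0, 0], [-40, -123, 10, 0, 0, 0]]}}

```text
time: 19.45
tool_pos: [0.4724, 0.0342, 0.3323]
eef_rot: [-0.003, 0.031, 1.0, 0.0]
force: [0.2, 0.8, -1.2]
width: 0.149
grip_force: 60.6
```

Request:
{"op": "play_rows", "data": {"rows": [[0, 0, 0, 0, 0, 0], [0, 0, 0, 0, 0, 0], [0, 0, 0, 0, 0, 0], [0, 0, 0, 0, 0, 0], [0, 0, 0, 0, 0, 0]]}}

```text
time: 19.95
tool_pos: [0.4731, 0.0348, 0.3355]
eef_rot: [0.0, 0.029, 1.0, -0.0]
force: [0.2, 0.9, -0.0]
width: 0.148
grip_force: 60.6
```

```bash
python3 - <<'E'
from plan import *
plan([(.476,.0352,.2725,86.6)])
E
```

```text
t 19.9 p [0.4731 0.0348 0.3355] yaw 86.63
[-2.9, 0.5, 63.0, -0.0, 0.02, 0.03] n 1.3
```

Request:
{"op": "play_rows", "data": {"rows": [[-3, 0.5, 20, 0, 0, 0], [-3, 0.5, 40, 0, 0, 0], [-3, 0.5, 54, 0, 0, 0], [-3, 0.5, 63, 0, 0, 0], [-3, 0.5, 63, 0, 0, 0]]}}

```text
time: 20.45
tool_pos: [0.4755, 0.0348, 0.2708]
eef_rot: [-0.001, 0.03, 1.0, 0.0]
force: [-0.3, 0.0, -0.8]
width: 0.148
grip_force: 60.6
```

Request:
{"op": "play_rows", "data": {"fingers": 45, "rows": [[0, 0, 0, 0, 0, 0], [0, 0, 0, 0, 0, 0], [0, 0, 0, 0, 0, 0], [0, 0, 0, 0, 0, 0], [0, 0, 0, 0, 0, 0]]}}

```text
time: 20.95
tool_pos: [0.4763, 0.0347, 0.2728]
eef_rot: [0.0, 0.03, 1.0, -0.0]
force: [0.4, -0.1, -0.1]
width: 0.524
grip_force: 0.0
```

Request:
{"op": "play_rows", "data": {"rows": [[0, 0, -20, 0, 0, 0], [0, 0, -60, 0, 0, 0], [0, 0, -100, 0, 0, 0], [0, 0, -100, 0, 0, 0], [0, 0, -100, 0, 0, 0]]}}

```text
time: 21.45
tool_pos: [0.4766, 0.0347, 0.3737]
eef_rot: [0.001, 0.03, 1.0, -0.0]
force: [0.0, -0.6, 0.3]
width: 0.527
grip_force: 0.0
```

```bash
python3 - <<'E'
from det import *
s=grab('side');b=s['pixels']
cv2.imwrite('pics/s7.png',cv2.resize(b[90:330,210:440],None,fx=2.4,fy=2.4,interpolation=2)[:,:,::-1])
det([('c3',.4176,-.2285),('c4',.422,-.357),('c5',.57,-.427)])
plan([(.46,-.08,.36,120),(.425,-.19,.24,160),(.4176,-.229,.16,195),(.4176,-.229,.16,238),(.4176,-.229,.04,240.5)])
E
```

```text
c3 rect [329.1 220.1] [14.6 19.3] 29.7 ctr [ 0.414  -0.2354] dot [328. 212.] [ 0.4426 -0.2304] 9
c4 rect [363.7 216.6] [19.3 15.2] 55.0 ctr [ 0.4266 -0.3634] dot [357.6 214.5] [ 0.4334 -0.3385] 11
c5 rect [377.5 178. ] [18. 15.] 90.0 ctr [ 0.5725 -0.4219] dot [384.1 182.3] [ 0.5535 -0.4421] 9
t 21.6 p [0.4756 0.0348 0.3705] yaw 86.58
[8.7, -115.5, 10.5, 0.05, -0.16, -33.42] n 3.9
[85.3, -77.8, 120.0, 0.0, 0.0, -40.0] n 4.7
[39.2, -6.4, 80.0, -0.0, 0.0, -35.0] n 4.1
[0.0, 0.0, 0.0, 0.0, 0.0, -43.0] n 5.0
[0.0, 0.0, 120.0, 0.0, 0.0, -2.5] n 2.4
```

View pics/s7.png

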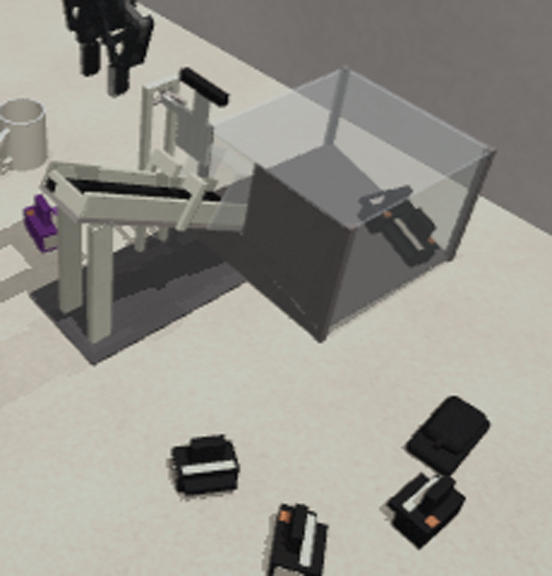

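Two cartridges are in the box. Next is cartridge 3: grip at yaw 60.5°, carry, and post at yaw -93.4°.

```bash
python3 - <<'E'
from det import *
plan([(.47,-.09,.36,72),(.425,-.20,.16,60.5),(.4176,-.229,.04,60.5)])
print()
plan([(.425,-.22,.20,40),(.46,-.12,.345,0),(.476,-.03,.345,-40),(.476,.01,.345,-78),(.476,.0352,.335,-93.4)],(.4176,-.229,.04,60.5))
E
```

```text
t 21.6 p [0.4756 0.0348 0.3705] yaw 86.58
[-1.9, -124.9, 10.4, -0.02, -0.17, 14.58] n 2.5
[8.8, -118.5, 200.0, 0.0, 0.0, 11.5] n 4.7
[-7.8, -28.9, 120.0, 0.0, 0.0, 0.0] n 2.5

t 21.6 p [ 0.4176 -0.229   0.04  ] yaw 60.5
[-2.0, 11.5, -160.0, 0.0, 0.0, 20.5] n 3.2
[54.1, 91.1, -145.0, 0.0, 0.0, 40.0] n 4.7
[90.0, 16.0, 0.0, 0.0, 0.0, 40.0] n 4.7
[30.6, -25.7, 0.0, 0.0, 0.0, 38.0] n 4.4
[5.2, -24.6, 10.0, 0.0, 0.0, 15.4] n 1.8
```

Request:
{"op": "play_rows", "data": {"fingers": 50, "rows": [[-2, -125, 10, 0, 0, 14.6], [-2, -125, 10, 0, 0, 14.6], [-2, -125, 10, 0, 0, 14.6], [-2, -125, 10, 0, 0, 14.6], [-2, -125, 10, 0, 0, 14.6]]}}

```text
time: 22.1
tool_pos: [0.4702, -0.0902, 0.3608]
eef_rot: [-0.001, 0.157, 0.988, 0.001]
force: [0.3, 0.5, 0.1]
width: 0.583
grip_force: 0.0
```

Request:
{"op": "play_rows", "data": {"rows": [[9, -118, 200, 0, 0, 11.5], [9, -118, 200, 0, 0, 11.5], [9, -118, 200, 0, 0, 11.5], [9, -118, 200, 0, 0, 11.5], [9, -118, 200, 0, 0, 11.5]]}}

```text
time: 22.6
tool_pos: [0.4238, -0.1984, 0.1583]
eef_rot: [-0.002, 0.254, 0.967, 0.001]
force: [0.5, 0.7, 0.1]
width: 0.59
grip_force: 0.0
```

Request:
{"op": "play_rows", "data": {"rows": [[-8, -29, 0, 0, 0, 0], [-8, -29, 35, 0, 0, 0], [-8, -29, 75, 0, 0, 0], [-8, -29, 105, 0, 0, 0], [-8, -29, 120, 0, 0, 0]]}}

```text
time: 23.1
tool_pos: [0.4167, -0.2259, 0.0386]
eef_rot: [-0.003, 0.254, 0.967, 0.001]
force: [-0.7, 1.1, 0.1]
width: 0.583
grip_force: 0.0
```

Request:
{"op": "play_rows", "data": {"fingers": 0, "rows": [[0, 0, 0, 0, 0, 0], [0, 0, 0, 0, 0, 0], [0, 0, 0, 0, 0, 0], [0, 0, 0, 0, 0, 0], [0, 0, 0, 0, 0, 0]]}}

```text
time: 23.6
tool_pos: [0.4189, -0.2291, 0.0434]
eef_rot: [0.001, 0.255, 0.967, -0.0]
force: [-0.7, 0.2, 0.8]
width: 0.148
grip_force: 62.9
```

Request:
{"op": "play_rows", "data": {"rows": [[-2, 11, -50, 0, 0, 0], [-2, 11, -100, 0, 0, 20.5], [-2, 11, -160, 0, 0, 20.5], [-2, 11, -160, 0, 0, 20.5], [-2, 11, -160, 0, 0, 20.5]]}}

```text
time: 24.1
tool_pos: [0.4271, -0.2213, 0.2064]
eef_rot: [0.004, 0.423, 0.906, -0.001]
force: [0.7, -0.4, -1.1]
width: 0.15
grip_force: 62.5
```

Request:
{"op": "play_rows", "data": {"rows": [[54, 91, -145, 0, 0, 40], [54, 91, -145, 0, 0, 40], [54, 91, -145, 0, 0, 40], [54, 91, -145, 0, 0, 40], [54, 91, -145, 0, 0, 40]]}}

```text
time: 24.6
tool_pos: [0.4619, -0.1189, 0.3504]
eef_rot: [0.002, 0.707, 0.707, 0.001]
force: [0.8, -0.0, -0.3]
width: 0.15
grip_force: 62.5
```

Request:
{"op": "play_rows", "data": {"rows": [[90, 16, 0, 0, 0, 40], [90, 16, 0, 0, 0, 40], [90, 16, 0, 0, 0, 40], [90, 16, 0, 0, 0, 40], [90, 16, 0, 0, 0, 40]]}}

```text
time: 25.1
tool_pos: [0.4759, -0.0296, 0.3446]
eef_rot: [-0.001, 0.907, 0.421, -0.002]
force: [-0.3, -0.0, -0.6]
width: 0.151
grip_force: 62.4
```

Request:
{"op": "play_rows", "data": {"rows": [[31, -26, 0, 0, 0, 38], [31, -26, 0, 0, 0, 38], [31, -26, 0, 0, 0, 38], [31, -26, 0, 0, 0, 38], [31, -26, 0, 0, 0, 38]]}}

```text
time: 25.6
tool_pos: [0.4759, 0.0103, 0.3446]
eef_rot: [-0.001, 0.995, 0.103, -0.002]
force: [-0.2, -0.1, -2.5]
width: 0.147
grip_force: 62.4
```

Request:
{"op": "play_rows", "data": {"rows": [[5, -25, 0, 0, 0, 15.4], [5, -25, 0, 0, 0, 15.4], [5, -25, 0, 0, 0, 15.4], [5, -25, 0, 0, 0, 15.4], [5, -25, 0, 0, 0, 15.4]]}}

```text
time: 26.1
tool_pos: [0.476, 0.0353, 0.3463]
eef_rot: [0.0, 1.0, -0.029, -0.001]
force: [0.2, 0.2, -1.6]
width: 0.151
grip_force: 62.5
```

```bash
python3 - <<'E'
from plan import *
robot.grab_frame('side');robot.grab_frame('side');s=robot.grab_frame('side')
plan([(.476,.0350,.275,-93.4)])
E
```

```text
t 26.2 p [0.4762 0.0354 0.3471] yaw -93.39
[-0.2, 0.4, 72.1, 0.0, 0.02, 0.01] n 1.4
```

Request:
{"op": "play_rows", "data": {"rows": [[0, 0, 20, 0, 0, 0], [0, 0, 42, 0, 0, 0], [0, 0, 60, 0, 0, 0], [0, 0, 72, 0, 0, 0], [0, 0, 72, 0, 0, 0]]}}

```text
time: 26.75
tool_pos: [0.4753, 0.0356, 0.2732]
eef_rot: [-0.0, 1.0, -0.03, -0.002]
force: [-0.1, -0.5, -0.7]
width: 0.153
grip_force: 62.4
```

Request:
{"op": "play_rows", "data": {"fingers": 45, "rows": [[0, 0, 0, 0, 0, 0], [0, 0, 0, 0, 0, 0], [0, 0, 0, 0, 0, 0], [0, 0, 0, 0, 0, 0], [0, 0, 0, 0, 0, 0]]}}

```text
time: 27.25
tool_pos: [0.4765, 0.0356, 0.2759]
eef_rot: [0.0, 1.0, -0.03, 0.001]
force: [0.3, 0.8, 0.1]
width: 0.529
grip_force: 0.0
```

Request:
{"op": "play_rows", "data": {"rows": [[0, 0, -20, 0, 0, 0], [0, 0, -60, 0, 0, 0], [0, 0, -100, 0, 0, 0], [0, 0, -100, 0, 0, 0], [0, 0, -100, 0, 0, 0]]}}

```text
time: 27.75
tool_pos: [0.4767, 0.0356, 0.3768]
eef_rot: [0.0, 1.0, -0.03, 0.001]
force: [0.6, 0.8, -0.6]
width: 0.525
grip_force: 0.0
```

```bash
python3 - <<'E'
from det import *
s=grab('side','s8.png')
b=s['pixels'].mean(2).astype(int); print('channel dark?',b[158:172,250:290:6])
det([('c4',.422,-.357),('c5',.57,-.427)])
plan([(.48,-.15,.34,-70),(.44,-.31,.20,-53),(.4222,-.3575,.15,-53),(.4222,-.3575,.04,-53)])
print()
plan([(.44,-.31,.20,-40),(.47,-.14,.345,-5),(.476,-.05,.345,32),(.476,.0,.345,68),(.476,.0352,.345,86.6)],(.4222,-.3575,.04,-53))
E
```

```text
channel dark? [[191 190 188 122 147 159 180]
 [139 186 190 116 111 159 171]
 [113 177 182 117 107 159 168]
 [109 128 166 171 133 159 168]
 [109 129 128 141 172 161 169]
 [110 129 128 126 124 147 175]
 [108 126 128 126 126 123 139]
 [ 60 127 127 126 126 124 134]
 [ 15  26  79 125 127 123 149]
 [ 15  24  26  26 101 123 156]
 [ 14  22  26  25  27  48 119]
 [ 25  16  16  23  27  16  22]
 [154  68  25  18  18  13  16]
 [171 186 146  77  26  19  14]]
c4 rect [363.7 216.5] [19.5 15.2] 55.0 ctr [ 0.427  -0.3631] dot [357.7 214.7] [ 0.4325 -0.3387] 10
c5 rect [377. 178.] [18. 14.] 90.0 ctr [ 0.5725 -0.4201] dot [384.  182.5] [ 0.5529 -0.4416] 8
t 27.9 p [0.4757 0.0357 0.3735] yaw -93.42
[15.4, 185.1, 33.4, -0.04, 0.17, -23.42] n 3.8
[-92.3, 136.7, 140.0, 0.0, 0.0, -17.0] n 4.3
[-42.8, 27.2, 50.0, 0.0, 0.0, 0.0] n 1.4
[0.0, 0.0, 110.0, 0.0, 0.0, 0.0] n 2.2

t 27.9 p [ 0.4222 -0.3575  0.04  ] yaw -53.0
[42.8, -27.2, -160.0, 0.0, 0.0, -13.0] n 3.4
[149.5, -86.3, -145.0, 0.0, 0.0, -35.0] n 4.5
[90.2, -1.9, 0.0, 0.0, 0.0, -37.0] n 4.3
[42.4, 26.5, 0.0, 0.0, 0.0, -36.0] n 4.2
[13.2, 32.6, 0.0, 0.0, 0.0, -18.6] n 2.2
```

The channel is clear, so cartridge 3 went through. Now cartridge 4.

Request:
{"op": "play_rows", "data": {"fingers": 50, "rows": [[15, 185, 33, 0, 0, -23.4], [15, 185, 33, 0, 0, -23.4], [15, 185, 33, 0, 0, -23.4], [15, 185, 33, 0, 0, -23.4], [15, 185, 33, 0, 0, -23.4]]}}

```text
time: 28.4
tool_pos: [0.4787, -0.1535, 0.3385]
eef_rot: [-0.001, 0.985, 0.171, -0.003]
force: [-0.2, 0.3, -0.9]
width: 0.587
grip_force: 0.0
```

Request:
{"op": "play_rows", "data": {"rows": [[-92, 137, 140, 0, 0, -17], [-92, 137, 140, 0, 0, -17], [-92, 137, 140, 0, 0, -17], [-92, 137, 140, 0, 0, -17], [-92, 137, 140, 0, 0, -17]]}}

```text
time: 28.9
tool_pos: [0.4378, -0.3101, 0.1968]
eef_rot: [-0.004, 0.949, 0.316, -0.002]
force: [-0.4, 0.9, -0.8]
width: 0.587
grip_force: 0.0
```

Request:
{"op": "play_rows", "data": {"rows": [[-43, 27, 10, 0, 0, 0], [-43, 27, 50, 0, 0, 0], [-43, 27, 95, 0, 0, 0], [-43, 27, 135, 0, 0, 0], [-43, 27, 160, 0, 0, 0]]}}

```text
time: 29.4
tool_pos: [0.4214, -0.3549, 0.0387]
eef_rot: [-0.003, 0.948, 0.317, -0.001]
force: [-0.4, 0.8, 0.6]
width: 0.581
grip_force: 0.0
```

Request:
{"op": "play_rows", "data": {"rows": [[0, 0, 0, 0, 0, 0], [0, 0, 0, 0, 0, 0], [0, 0, 0, 0, 0, 0], [0, 0, 0, 0, 0, 0], [0, 0, 0, 0, 0, 0]]}}

```text
time: 29.9
tool_pos: [0.4234, -0.3584, 0.0442]
eef_rot: [0.001, 0.948, 0.317, 0.001]
force: [-0.3, -0.4, -0.1]
width: 0.589
grip_force: 0.0
```

Request:
{"op": "play_rows", "data": {"fingers": 0, "rows": [[0, 0, 0, 0, 0, 0], [0, 0, 0, 0, 0, 0], [0, 0, 0, 0, 0, 0], [0, 0, 0, 0, 0, 0], [0, 0, 0, 0, 0, 0]]}}

```text
time: 30.4
tool_pos: [0.4227, -0.3579, 0.0428]
eef_rot: [0.0, 0.948, 0.317, 0.0]
force: [0.7, 0.0, 3.2]
width: 0.151
grip_force: 60.1
```

Request:
{"op": "play_rows", "data": {"rows": [[0, 0, -50, 0, 0, 0], [43, -27, -100, 0, 0, -13], [43, -27, -160, 0, 0, -13], [43, -27, -160, 0, 0, -13], [43, -27, -160, 0, 0, -13]]}}

```text
time: 30.9
tool_pos: [0.4427, -0.3112, 0.2075]
eef_rot: [0.004, 0.906, 0.423, 0.002]
force: [0.5, -0.6, -0.5]
width: 0.149
grip_force: 59.7
```

Request:
{"op": "play_rows", "data": {"rows": [[149, -86, -145, 0, 0, -35], [149, -86, -145, 0, 0, -35], [149, -86, -145, 0, 0, -35], [149, -86, -145, 0, 0, -35], [149, -86, -145, 0, 0, -35]]}}

```text
time: 31.4
tool_pos: [0.4709, -0.1387, 0.3484]
eef_rot: [0.0, 0.736, 0.677, 0.0]
force: [-0.0, -1.2, -0.8]
width: 0.149
grip_force: 59.6
```

Request:
{"op": "play_rows", "data": {"rows": [[90, -2, 0, 0, 0, -37], [90, -2, 0, 0, 0, -37], [90, -2, 0, 0, 0, -37], [90, -2, 0, 0, 0, -37], [90, -2, 0, 0, 0, -37]]}}

```text
time: 31.9
tool_pos: [0.4758, -0.0505, 0.3443]
eef_rot: [-0.002, 0.483, 0.876, -0.001]
force: [0.4, 0.3, -1.1]
width: 0.151
grip_force: 59.6
```

Request:
{"op": "play_rows", "data": {"rows": [[42, 26, 0, 0, 0, -36], [42, 26, 0, 0, 0, -36], [42, 26, 0, 0, 0, -36], [42, 26, 0, 0, 0, -36], [42, 26, 0, 0, 0, -36]]}}

```text
time: 32.4
tool_pos: [0.4757, -0.0016, 0.3446]
eef_rot: [-0.002, 0.19, 0.982, -0.0]
force: [-0.2, 0.7, -2.4]
width: 0.15
grip_force: 59.6
```

Request:
{"op": "play_rows", "data": {"rows": [[13, 33, 0, 0, 0, -18.6], [13, 33, 0, 0, 0, -18.6], [13, 33, 0, 0, 0, -18.6], [13, 33, 0, 0, 0, -18.6], [13, 33, 0, 0, 0, -18.6]]}}

```text
time: 32.9
tool_pos: [0.4764, 0.0335, 0.3466]
eef_rot: [-0.001, 0.032, 0.999, -0.0]
force: [-0.7, 0.4, -1.2]
width: 0.151
grip_force: 59.7
```

```bash
python3 - <<'E'
from plan import *
for _ in range(3): robot.grab_frame('side')
plan([(.476,.0352,.275,86.6)])
E
```

```text
t 33.0 p [0.4765 0.0336 0.3472] yaw 86.46
[0.6, 1.6, 72.2, -0.0, -0.01, -0.14] n 1.4
```

Request:
{"op": "play_rows", "data": {"rows": [[0.5, 1.5, 20, 0, 0, 0], [0.5, 1.5, 42, 0, 0, 0], [0.5, 1.5, 60, 0, 0, 0], [0.5, 1.5, 72, 0, 0, 0], [0.5, 1.5, 72, 0, 0, 0]]}}

```text
time: 33.55
tool_pos: [0.4752, 0.0354, 0.2732]
eef_rot: [-0.002, 0.03, 1.0, 0.0]
force: [-0.2, 1.1, -1.0]
width: 0.152
grip_force: 59.7
```

Request:
{"op": "play_rows", "data": {"fingers": 45, "rows": [[0, 0, 0, 0, 0, 0], [0, 0, 0, 0, 0, 0], [0, 0, 0, 0, 0, 0], [0, 0, 0, 0, 0, 0], [0, 0, 0, 0, 0, 0]]}}

```text
time: 34.05
tool_pos: [0.4763, 0.0355, 0.2759]
eef_rot: [0.0, 0.03, 1.0, -0.0]
force: [0.7, 0.5, 0.3]
width: 0.527
grip_force: 0.0
```

Request:
{"op": "play_rows", "data": {"rows": [[0, 0, -20, 0, 0, 0], [0, 0, -60, 0, 0, 0], [0, 0, -100, 0, 0, 0], [0, 0, -100, 0, 0, 0], [0, 0, -100, 0, 0, 0]]}}

```text
time: 34.55
tool_pos: [0.4765, 0.0355, 0.3768]
eef_rot: [0.001, 0.03, 1.0, -0.0]
force: [-0.6, 0.1, -0.3]
width: 0.525
grip_force: 0.0
```

```bash
python3 - <<'E'
from det import *
s=grab('side','s9.png')
b=s['pixels'].mean(2).astype(int); print(b[158:172:2,250:290:6])
det([('c5',.57,-.427)])
plan([(.49,-.14,.36,87),(.53,-.32,.25,89),(.572,-.427,.15,90),(.572,-.427,.041,90)])
print()
plan([(.572,-.427,.20,90),(.53,-.25,.33,88),(.49,-.06,.345,86.6),(.476,.0352,.345,86.6)],(.572,-.427,.041,90))
E
```

```text
[[191 189 188 121 146 158 179]
 [112 176 183 117 107 158 168]
 [109 128 128 140 171 159 169]
 [107 126 128 126 126 124 138]
 [ 15  25  79 125 126 123 149]
 [ 15  21  25  25  26  49 119]
 [153  69  25  18  18  14  16]]
c5 rect [377.5 178. ] [18. 15.] 90.0 ctr [ 0.5725 -0.4219] dot [384.  182.5] [ 0.5529 -0.4416] 8
t 34.7 p [0.4756 0.0355 0.3734] yaw 86.58
[-24.9, -174.4, 13.4, 0.0, -0.17, -0.42] n 3.5
[-49.4, -177.7, 110.0, 0.0, 0.0, -2.0] n 4.3
[-43.9, -106.3, 100.0, 0.0, 0.0, -1.0] n 3.0
[0.0, 0.0, 109.0, 0.0, 0.0, 0.0] n 2.2

t 34.7 p [ 0.572 -0.427  0.041] yaw 90.0
[0.0, 0.0, -159.0, 0.0, 0.0, 0.0] n 3.2
[42.0, 177.0, -130.0, 0.0, 0.0, 2.0] n 4.5
[46.6, 188.5, -15.0, 0.0, 0.0, 1.4] n 3.9
[19.6, 94.2, 0.0, 0.0, 0.0, 0.0] n 1.9
```

Request:
{"op": "play_rows", "data": {"fingers": 50, "rows": [[-25, -174, 13, 0, 0, 0], [-25, -174, 13, 0, 0, 0], [-25, -174, 13, 0, 0, 0], [-25, -174, 13, 0, 0, 0], [-25, -174, 13, 0, 0, 0]]}}

```text
time: 35.2
tool_pos: [0.4898, -0.1423, 0.3593]
eef_rot: [-0.002, 0.032, 0.999, 0.001]
force: [0.6, 1.3, -1.0]
width: 0.591
grip_force: 0.0
```

Request:
{"op": "play_rows", "data": {"rows": [[-49, -178, 110, 0, 0, -2], [-49, -178, 110, 0, 0, -2], [-49, -178, 110, 0, 0, -2], [-49, -178, 110, 0, 0, -2], [-49, -178, 110, 0, 0, -2]]}}

```text
time: 35.7
tool_pos: [0.5275, -0.3212, 0.2465]
eef_rot: [-0.003, 0.013, 1.0, 0.002]
force: [-0.1, -0.0, -1.4]
width: 0.582
grip_force: 0.0
```

Request:
{"op": "play_rows", "data": {"rows": [[-44, -106, 100, 0, 0, -1], [-44, -106, 100, 0, 0, -1], [-44, -106, 100, 0, 0, -1], [-44, -106, 100, 0, 0, -1], [-44, -106, 100, 0, 0, -1]]}}

```text
time: 36.2
tool_pos: [0.57, -0.4258, 0.1498]
eef_rot: [-0.002, 0.003, 1.0, 0.002]
force: [-0.2, -1.1, 0.5]
width: 0.584
grip_force: 0.0
```

```bash
python3 - <<'E'
from det import *
s=grab('side');b=s['pixels']
cv2.imwrite('pics/s10.png',cv2.resize(b[200:350,300:450],(600,600),interpolation=2)[:,:,::-1])
plan([(.572,-.427,.041,90)])
E
```

```text
t 36.2 p [ 0.5708 -0.426   0.1526] yaw 89.64
[-1.2, -1.0, 111.6, 0.05, -0.0, -0.36] n 2.2
```

View pics/s10.png

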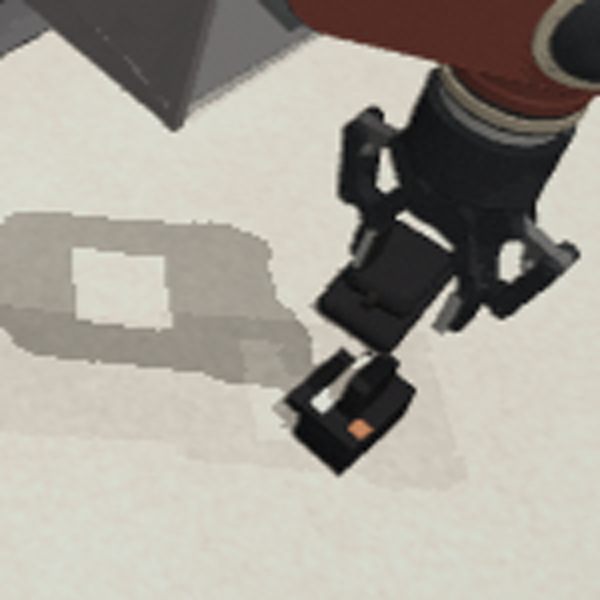

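Cartridge 5 is at crop (350,410), in front of the mouse, with its fin up-left (+y). I'll descend.

Request:
{"op": "play_rows", "data": {"rows": [[0, -1, 30, 0, 0, 0], [0, -1, 60, 0, 0, 0], [0, -1, 85, 0, 0, 0], [0, -1, 105, 0, 0, 0], [0, -1, 111, 0, 0, 0]]}}

```text
time: 36.75
tool_pos: [0.5702, -0.4267, 0.0409]
eef_rot: [-0.0, 0.003, 1.0, 0.0]
force: [-0.7, 0.2, -0.7]
width: 0.583
grip_force: 0.0
```

Request:
{"op": "play_rows", "data": {"fingers": 0, "rows": [[0, 0, 0, 0, 0, 0], [0, 0, 0, 0, 0, 0], [0, 0, 0, 0, 0, 0], [0, 0, 0, 0, 0, 0], [0, 0, 0, 0, 0, 0]]}}

```text
time: 37.25
tool_pos: [0.5716, -0.4295, 0.0439]
eef_rot: [0.001, 0.004, 1.0, -0.001]
force: [-0.6, -0.1, 6.9]
width: 0.151
grip_force: 60.5
```

Request:
{"op": "play_rows", "data": {"rows": [[0, 0, -50, 0, 0, 0], [0, 0, -100, 0, 0, 0], [0, 0, -159, 0, 0, 0], [0, 0, -159, 0, 0, 0], [0, 0, -159, 0, 0, 0]]}}

```text
time: 37.75
tool_pos: [0.5715, -0.4295, 0.2042]
eef_rot: [0.002, 0.004, 1.0, -0.002]
force: [1.3, -0.6, -1.6]
width: 0.152
grip_force: 59.5
```

Request:
{"op": "play_rows", "data": {"rows": [[42, 177, -130, 0, 0, 2], [42, 177, -130, 0, 0, 2], [42, 177, -130, 0, 0, 2], [42, 177, -130, 0, 0, 2], [42, 177, -130, 0, 0, 2]]}}

```text
time: 38.25
tool_pos: [0.5291, -0.2483, 0.3305]
eef_rot: [-0.0, 0.02, 1.0, 0.001]
force: [0.7, -1.2, -0.6]
width: 0.148
grip_force: 59.6
```

Request:
{"op": "play_rows", "data": {"rows": [[46, 189, -15, 0, 0, 1.4], [46, 189, -15, 0, 0, 1.4], [46, 189, -15, 0, 0, 1.4], [46, 189, -15, 0, 0, 1.4], [46, 189, -15, 0, 0, 1.4]]}}

```text
time: 38.75
tool_pos: [0.4903, -0.0559, 0.3431]
eef_rot: [-0.002, 0.03, 1.0, 0.001]
force: [0.3, 0.2, -1.1]
width: 0.147
grip_force: 59.5
```

Request:
{"op": "play_rows", "data": {"rows": [[20, 94, 0, 0, 0, 0], [20, 94, 0, 0, 0, 0], [20, 94, 0, 0, 0, 0], [20, 94, 0, 0, 0, 0], [20, 94, 0, 0, 0, 0]]}}

```text
time: 39.25
tool_pos: [0.4778, 0.0339, 0.3435]
eef_rot: [-0.001, 0.034, 0.999, -0.0]
force: [-0.5, 0.0, -1.3]
width: 0.148
grip_force: 59.7
```

```bash
python3 - <<'E'
from plan import *
for _ in range(3): robot.grab_frame('side')
plan([(.476,.0352,.275,86.6)])
E
```

```text
t 39.4 p [0.4781 0.0336 0.3446] yaw 86.06
[2.1, 1.5, 69.6, -0.01, -0.07, -0.54] n 1.4
```

Request:
{"op": "play_rows", "data": {"rows": [[2, 1.5, 20, 0, 0, -0.5], [2, 1.5, 42, 0, 0, -0.5], [2, 1.5, 60, 0, 0, -0.5], [2, 1.5, 70, 0, 0, -0.5], [2, 1.5, 70, 0, 0, -0.5]]}}

```text
time: 39.9
tool_pos: [0.4753, 0.0359, 0.2734]
eef_rot: [-0.002, 0.03, 1.0, 0.0]
force: [0.3, -0.3, -0.6]
width: 0.152
grip_force: 59.7
```

Request:
{"op": "play_rows", "data": {"fingers": 45, "rows": [[0, 0, 0, 0, 0, 0], [0, 0, 0, 0, 0, 0], [0, 0, 0, 0, 0, 0], [0, 0, 0, 0, 0, 0], [0, 0, 0, 0, 0, 0]]}}

```text
time: 40.4
tool_pos: [0.4762, 0.0365, 0.2758]
eef_rot: [0.0, 0.029, 1.0, -0.0]
force: [0.3, -0.1, -0.3]
width: 0.524
grip_force: 0.0
```

Request:
{"op": "play_rows", "data": {"rows": [[0, 0, -20, 0, 0, 0], [0, 0, -60, 0, 0, 0], [0, 0, -100, 0, 0, 0], [0, 0, -100, 0, 0, 0], [0, 0, -100, 0, 0, 0]]}}

```text
time: 40.9
tool_pos: [0.4765, 0.0365, 0.3768]
eef_rot: [0.001, 0.029, 1.0, -0.0]
force: [0.1, -0.9, -0.6]
width: 0.526
grip_force: 0.0
```

Request:
{"op": "play_rows", "data": {"rows": [[0, 170, -30, 0, 0, 0], [0, 170, -30, 0, 0, 0], [0, 170, -30, 0, 0, 0], [0, 170, -30, 0, 0, 0], [0, 170, -30, 0, 0, 0]]}}

```text
time: 41.4
tool_pos: [0.4853, 0.2086, 0.4035]
eef_rot: [-0.001, 0.027, 1.0, -0.0]
force: [0.1, -0.8, -0.8]
width: 0.528
grip_force: 0.0
```

Request:
{"op": "play_rows", "data": {"rows": [[80, 160, 0, 0, 0, 0], [80, 160, 0, 0, 0, 0], [80, 160, 0, 0, 0, 0], [80, 160, 0, 0, 0, 0], [80, 160, 0, 0, 0, 0]]}}

```text
time: 41.9
tool_pos: [0.4137, 0.3719, 0.4031]
eef_rot: [-0.001, 0.027, 1.0, -0.001]
force: [0.3, -1.0, 0.1]
width: 0.529
grip_force: 0.0
```

```bash
python3 - <<'E'
from h import *
d=grab('top')['pixels'];s=grab('side')['pixels']
o=np.zeros((600,800,3),'uint8')
o[:,:440]=cv2.resize(s[70:370,230:450],(440,600),interpolation=2); o[:270,440:]=cv2.resize(d[40:310,60:420],(360,270))
o[300:,440:]=cv2.resize(d[40:150,228:332],(360,300),interpolation=2)
cv2.imwrite('pics/s11.png',o[:,:,::-1])
E
```

```text
(no output)
```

View pics/s11.png

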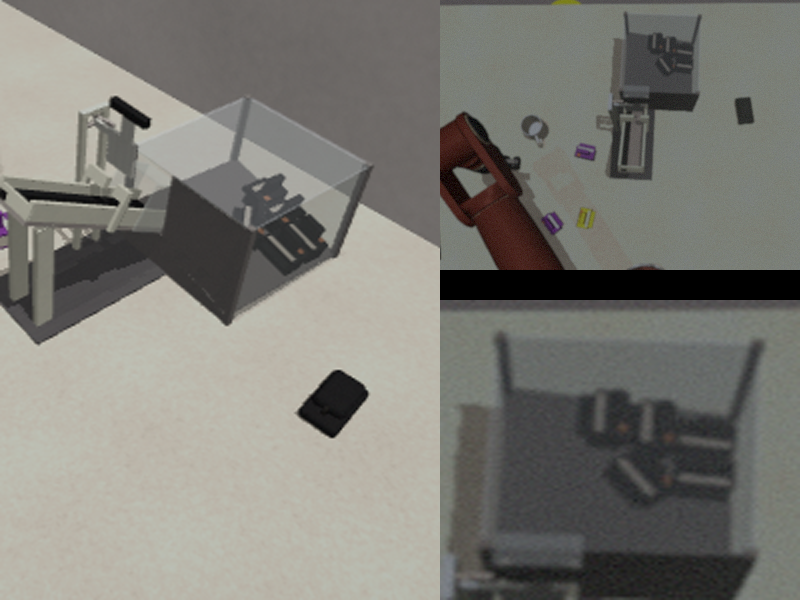

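All five cartridges lie in the catch box, the shutter hangs open, the mouse and mug are undisturbed, and none remain on the desk. Handing in.

```bash
python3 -c "
from rig import robot
print(robot.hand_in())"
```

```text
the job is handed in; nothing more can be done
None
```

I handed the job in with all five cartridges that were on the desk lying in the catch box, the shutter hanging open on its rung, and the mouse and mug where they were; the hand-in gave no verdict.

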